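Fetch the hemmed-in V-block

ROBOT

A 6-joint arm with a two-finger parallel gripper is mounted at the origin on the work surface. World frame = base frame: x ahead of the robot, y to its left, z up, the work surface at z = 0. Lengths are in m, angles in degrees, forces in N, time in s.
With the tool pointing down it reaches from about 0.225 to 0.725 m from the base axis. Payload 3.1 kg.
Tool frame: the origin (TCP) lies midway between the tips of the shut fingers; the grasp point (between the pads) lies 19 mm behind it (r.pinch_z is the x of the grasp point in the tool frame, in m); x points along the fingers, y is the direction in which the jaws open and shut, and the axes are right-handed (so a half turn about x gives the same grasp; the last joint's range is limited). The gripper opens to 85 mm and grips with 20 to 120 N. Pads are 22 mm wide; open, the fingers measure 114 mm over their backs; the gripper's body (76 mm by 85 mm) begins 54 mm behind the grasp point. The pads swing forward as they close: fully open they stand 13 mm farther back than shut.
Start: joints at [-79.63, 2.75, 5.684, 92.934, 0, 82.678], TCP at [0.16, -0.5, 0.231] pointing down, gripper open.
Joint ranges: [-166.93, 166.93], [-56.73, 111.36], [-69.38, 81.34], [-121.58, 131.49], [-85.45, 84.26], [-180, 180]. Speed limits (degrees/s): [159.86, 159.86, 180, 180, 180, 180].

INTERFACE

Orientations are given as a 3x3 rotation matrix whose columns are the frame's x, y, z axes.
In Python, from cell import r gives the robot as it stands. The module is installed in compiled form; this text tells all that it offers.
- The arm moves only by the tool arm_command, never from a script. Its argument "series" is a list of rows, each a list of 2 entries, a list of its own where there are three numbers: the shift along the tool's x, y, z in m, then the turn about the tool's x in rad. A call has exactly 5 rows; each row shifts and turns the pose as measured when the row begins, along the tool's axes as they then stand; what a row does not reach is not made up. A row lasts 1/12 s, in which the tool goes at most 41.7 mm and 7.16 degrees, less where a joint would pass 70% of its speed; a pose out of reach is approached as far as the arm can. A call is refused whole if a number of a shift passes 0.0417 or a number of a turn 0.125, either way. A call with a gripper value outside its range is refused whole. "grip" is the finger opening in m, from 0 to 0.0854, set as the call begins (left out, the last holds). The fingers move at their own pace and stop on an object; "grip_force" is the grip in N (left out, the last holds). Time passes only in rows, so rows that do not move let the fingers close, or fill a call up. It gives the time, the measured TCP pose, the force and the opening at its end, in the units of the state.
- r.state(): the state, without advancing time (a new reading comes with each control period).
- r.grab_frame(name): name is "scene" or "top" or "wrist"; returns a dict with "frame" (384x512x3 uint8, blue, green, red), "z_map" (384x512 float32, m along the optical axis (not along the pixel's ray), 0 where there is no reading), "fovy" (degrees; the focal length in pixels is half the picture's height over the tangent of half this angle, whatever the lens; pixels are square), "cx", "cy" (the principal point, pixels), "rvec" (rotation vector, rad) and "tvec" (3), from world to camera coordinates, as OpenCV has them. Camera axes: x right, y down, z forward; pixel columns grow to the right and rows downward; lengths in m; the calibration is good to about 2 mm. A picture is of the moment at which its call begins.
- r.hand_in(): hands the job in, once; it reports no verdict.
The state is a dict: "t": time; "joint_positions": joint angles; "dq": joint speeds; "tau": joint torques, N m; "tool_pos": TCP position; "tcp_rot": TCP orientation; "ft_force": force on the tool from outside, world axes, zero at the start; "ft_torque": the same for the moment, N m; "opening": finger opening in m.
Only numpy, scipy, OpenCV 4.12 (cv2) and the standard library are available. Lean on these libraries where they do the work, as an engineer would, in place of code of your own. Each camera call takes 0.05 s, during which the arm holds its last target.

TASK

The V-block on the wooden rack is hemmed in by three tall steel stakes. Move all three stakes aside so that they stand on the cork mat, then fetch the V-block and set it in the middle of the green rotary table's round top, and after that put each stake back in the middle of its own rubber pad on the rack: round foot on the round pad, square foot on the square pad, six-sided foot on the six-sided pad. Everything stays upright throughout and is let go standing.

Things in the scene. Friction and masses are not known exactly. Their poses are not given: they have to be found in the camera images.
- round_stake_c (a point): Round stake: foot 52 mm in diameter, 55 mm high; on it a round neck 26 mm in diameter, 50 mm high. Bare steel, 105 mm tall, flat underside, z up. This point is its centre, 52.5 mm above its underside. Grasp the neck from above, some 83 mm above the underside. 0.3 to 0.6 kg. Starts in the middle of the round pad.
- square_stake_c (a point): Square stake: foot 50 x 50 mm, 55 mm high; on it a neck 24 x 24 mm, 50 mm high, sides parallel to the foot's; x and y are normal to the sides. Bare steel, 105 mm tall, flat underside, z up. This point is its centre, 52.5 mm above its underside. Grasp the neck from above, some 83 mm above the underside. 0.3 to 0.6 kg. Starts in the middle of the square pad.
- hex_stake_c (a point): Six-sided stake: foot 50 mm across flats, 55 mm high; on it a six-sided neck 24 mm across flats, 50 mm high; y is normal to two flats of both. Bare steel, 105 mm tall, flat underside, z up. This point is its centre, 52.5 mm above its underside. Grasp the neck from above, some 83 mm above the underside. 0.3 to 0.6 kg. Starts in the middle of the six-sided pad.
- vblock_c (a point): V-block: bare steel, 44 x 44 x 40 mm high, V-groove along its x in the top; grasp the sides facing +y and -y. This point is its centre, 20 mm above its underside; z up. 0.3 to 0.6 kg. On the rack's bare 8 mm board; the stakes leave about 12 mm beside it left, right and in front (robot's side); 18 mm behind it is the rack's fence, top 32 mm above the bench. Its x is within 0.1 rad of the rack's.
- pad_round: Round pad 66 mm in diameter, black rubber, 3 mm thick, fixed on the rack's 8 mm board: the place of the round stake. Origin at the centre of its underside; z up; x from the rack's open front (robot's side) to its back fence, y to the left. Which of the rack's three places (left, right or front of the V-block) has this pad differs from start to start.
- pad_square: Square pad 62 x 62 mm, black rubber, 3 mm thick, fixed on the rack's 8 mm board: the place of the square stake. Origin at the centre of its underside; z up; x from the rack's open front (robot's side) to its back fence, y to the left. Which of the rack's three places (left, right or front of the V-block) has this pad differs from start to start.
- pad_hex: Six-sided pad 62 mm across flats, black rubber, 3 mm thick, fixed on the rack's 8 mm board: the place of the six-sided stake. Origin at the centre of its underside; z up; x from the rack's open front (robot's side) to its back fence, y to the left. Which of the rack's three places (left, right or front of the V-block) has this pad differs from start to start.
- mat: The side area: a cork mat, 170 mm (its x) by 200 mm (its y), 4 mm thick, fixed flat on the bench and empty at the start. Origin at the centre of its underside; z up.
- table_centre (a point): Centre of the flat round steel top of a small rotary table with a green cast body and a hand wheel at its side (towards its x axis). The top is 120 mm in diameter, 60 mm above the bench, and fixed; this point lies on its surface.
Things that resemble listed ones, but are neither listed nor needed, are in the scene too. Leave any orange or yellow look-alike of the part that bears round_stake_c alone.

How it is judged:
By the outcome, as a careful person would: the job done as asked, in the order asked, and still so for the second after the job is handed in, with the robot touching nothing.
It also fails if it takes over 138 s, if anything falls off the work surface, if the arm or the gripper's body presses on something with over 40 N, if the wrist force passes 120 N, or if a joint passes its speed limit or range.

## Working session

There is one attempt and no reset: what is moved stays moved. The work goes in short steps, Python scripts to look and compute and a tool call to move; the robot and the scene stay as the last step left them, time stands still between calls to the robot, and variables do not carry over. Pictures are saved under pics/ and viewed, and the job is handed in when it is done.

Besides the shell and the picture viewer there is one more tool, called after ">>>" as name(argument=value, ...), one argument or row to a line, values as JSON. arm_command: Moves the arm, as the interface text tells. Its arguments: {"type":"object","properties":{"series":{"type":"array","items":{"type":"array"}},"grip":{"type":"number"},"grip_force":{"type":"number"}},"required":["series"]}

```bash
mkdir -p pics; cat > h.py <<'E'
import numpy as np, cv2
from cell import r
def cam(name):
    f=r.grab_frame(name); H,W=f["frame"].shape[:2]
    fl=H/2/np.tan(np.radians(f["fovy"])/2)
    f["K"]=np.array([[fl,0,f["cx"]],[0,fl,f["cy"]],[0,0,1.]])
    f["R"]=cv2.Rodrigues(np.array(f["rvec"],float))[0]; f["t"]=np.array(f["tvec"],float).ravel()
    return f
def ray(f,u,v,z):
    d=f["R"].T@np.linalg.inv(f["K"])@np.array([u,v,1.]); c=-f["R"].T@f["t"]
    return c+d*(z-c[2])/d[2]
def proj(f,p):
    q=f["K"]@(f["R"]@np.array(p,float)+f["t"]); return q[:2]/q[2]
def cloud(f):
    z=f["z_map"]; v,u=np.indices(z.shape); K=f["K"]
    P=np.stack([(u-K[0,2])*z/K[0,0],(v-K[1,2])*z/K[1,1],z],-1)
    P=(P-f["t"])@f["R"]; P[z==0]=np.nan; return P
def save(n,img,s=1):
    cv2.imwrite("pics/"+n+".png",cv2.resize(img,None,fx=s,fy=s,interpolation=cv2.INTER_CUBIC))
def st():
    s=r.state(); np.set_printoptions(precision=4,suppress=True)
    print(s["t"],np.array(s["joint_positions"]),"\n",np.array(s["tool_pos"]),"\n",np.array(s["tcp_rot"]),"\n",np.array(s["ft_force"]),s["opening"])
E
python3 - <<'E'
from h import *
st(); print(r.pinch_z)
for n in("scene","top","wrist"):
    f=cam(n); save(n+"0",f["frame"],1.5); print(n,f["K"],-f["R"].T@f["t"],f["R"][2])
E
```

```text
0.0 [-79.6318   2.7929   5.5931  92.9335  -0.0011  82.6755] 
 [ 0.1594 -0.4996  0.2301] 
 [[-0.0004  0.3039 -0.9527]
 [ 0.0023 -0.9527 -0.3039]
 [-1.     -0.0023 -0.0003]] 
 [0.1331 0.0732 0.3981] 0.08554215742924114
-0.0187
scene [[366.9453   0.     254.0853]
 [  0.     366.9453 193.4975]
 [  0.       0.       1.    ]] [ 0.9307 -0.0925  0.7652] [-0.5203  0.0978 -0.8484]
top [[385.6348   0.     257.3343]
 [  0.     385.6348 187.4375]
 [  0.       0.       1.    ]] [0.4255 0.0222 0.9192] [ 0.138  -0.0041 -0.9904]
wrist [[284.5126   0.     256.9859]
 [  0.     284.5126 194.4239]
 [  0.       0.       1.    ]] [ 0.227  -0.4784  0.3729] [-0.2682 -0.0827 -0.9598]
```

```bash
ls . pics
```

```text
.:
h.py
pics

pics:
scene0.png
top0.png
wrist0.png
```

View pics/top0.png

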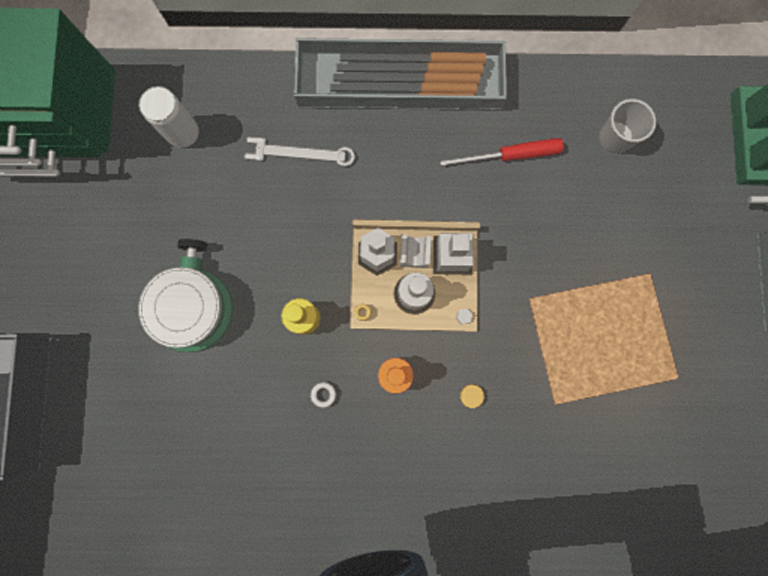

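View pics/scene0.png

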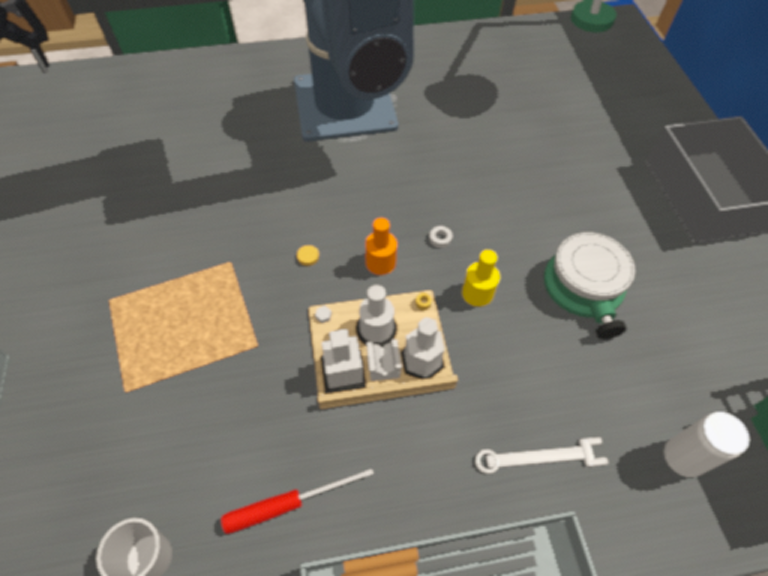

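```bash
python3 - <<'E'
from h import *
from scipy import ndimage
f=cam("top"); save("topc",f["frame"][135:235,225:335],7)
np.savez("/tmp/top.npz",z=f["z_map"],fr=f["frame"])
P=cloud(f); X,Y,Z=P[...,0],P[...,1],P[...,2]
print("noise bench",np.nanmedian(Z[240:250,60:130]),np.nanstd(Z[240:250,60:130]))
for nm,lo,hi in (("neck",.106,.13),("foot",.056,.08),("vb/rackish",.035,.056),("table",.05,.075)):
    m=(Z>lo)&(Z<hi); l,n=ndimage.label(m)
    for i in range(1,n+1):
        k=l==i
        if k.sum()>25:
            v,u=np.where(k); print(nm,k.sum(),"px",u.mean(),v.mean(),"xyz",np.nanmean(X[k]),np.nanmean(Y[k]),np.nanmean(Z[k]))
hsv=cv2.cvtColor(f["frame"],cv2.COLOR_BGR2HSV)
print("mat hsv",hsv[225,400],"rack",hsv[205,250],hsv[200,310])
m=cv2.inRange(hsv,(5,60,90),(25,255,255))
l,n=ndimage.label(m)
for i in range(1,n+1):
    k=(l==i)
    if k.sum()>800:
        v,u=np.where(k); c=np.stack([u,v],1).astype(np.int32)
        q=cv2.boxPoints(cv2.minAreaRect(c)); print(k.sum(),q)
        z=.004 if u.mean()>340 else .008
        w=np.array([ray(f,a,b,z) for a,b in q]); print(w, w.mean(0))
E
```

```text
noise bench 7.363655079521444e-06 0.0016404807530925277
neck 584 px 43.75684931506849 62.43835616438356 xyz 0.8095364540489237 0.488830701749996 0.11795570927131377
neck 414 px 104.60144927536231 68.80434782608695 xyz 0.7996406313870119 0.35839564731644685 0.1099466092526592
neck 114 px 250.99122807017545 159.78947368421052 xyz 0.5965356813247263 0.032797519459991625 0.11607054802990063
neck 142 px 306.556338028169 161.51408450704224 xyz 0.5941018180129787 -0.0853442636867069 0.11535014402926735
neck 118 px 278.33898305084745 189.89830508474577 xyz 0.5326727206324794 -0.025414201320846628 0.11531267676686578
foot 483 px 55.26086956521739 72.7184265010352 xyz 0.8087032431277026 0.4894203220805136 0.06765691423205686
foot 151 px 506.7549668874172 70.52980132450331 xyz 0.8255902575786166 -0.5620704214889318 0.0670919872559389
foot 327 px 421.91743119266056 79.76758409785933 xyz 0.8011911711397578 -0.3625660958063668 0.06619669164652407
foot 133 px 117.1203007518797 83.52631578947368 xyz 0.7834810017071767 0.3446837513882405 0.06795404637619264
foot 97 px 508.7938144329897 100.5876288659
[... 4628 characters left out ...]
 0.94290404 -0.14472964  0.008     ]
 [ 0.8648768  -0.14147523  0.008     ]] [ 0.90492397 -0.08852322  0.008     ]
3749 [[232.69675 218.9499 ]
 [234.28958 145.68019]
 [319.57535 147.53423]
 [317.9825  220.80394]]
[[ 0.47686308  0.07581677  0.008     ]
 [ 0.65399146  0.07504634  0.008     ]
 [ 0.65144385 -0.13158081  0.008     ]
 [ 0.47429015 -0.12539945  0.008     ]] [ 0.56414714 -0.02652929  0.008     ]
6173 [[351.99023 198.28778]
 [436.80975 180.11218]
 [452.23413 252.09268]
 [367.4146  270.26828]]
[[ 0.52892156 -0.20809456  0.004     ]
 [ 0.57484414 -0.41376942  0.004     ]
 [ 0.40401222 -0.44053808  0.004     ]
 [ 0.36052822 -0.23981635  0.004     ]] [ 0.46707654 -0.3255546   0.004     ]
```

View pics/topc.png

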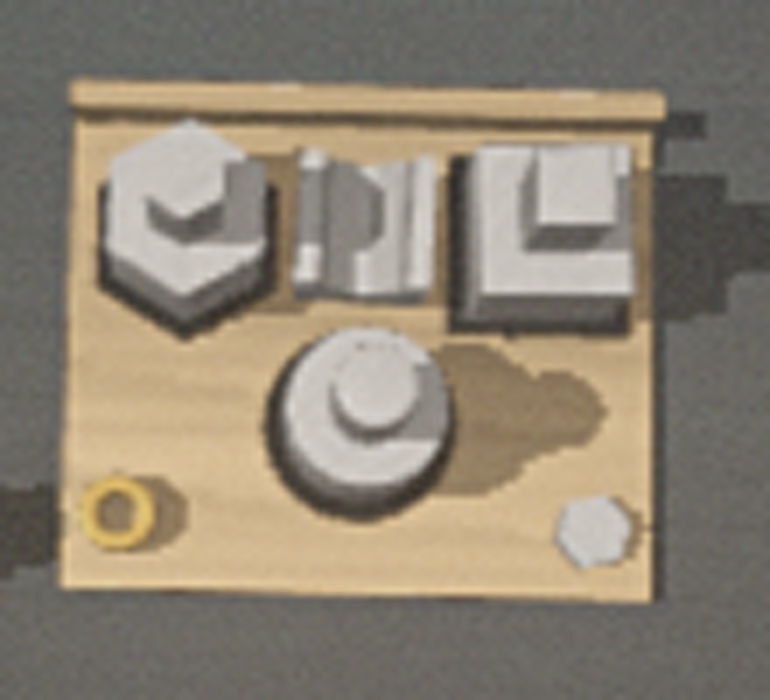

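Choice: the steel round stake has its neck top at top-view px (278,190), and it stands on the rack's front pad. Its look-alikes are the orange stake at (264,250) and the yellow one at (200,211), both on the bench, and I'll leave those alone. The crop confirms hex left at (251,160), square right at (307,161), V-block between them at (277,167) and bare-steel round in front. First I turn the tool so that the jaws lie along the rack's y.

>>> arm_command(
  series=[
    [[0, 0, 0], -0.12],
    [[0, 0, 0], -0.12],
    [[0, 0, 0], -0.12],
    [[0, 0, 0], -0.12],
    [[0, 0, 0], -0.12],
  ],
  grip=0.06,
  grip_force=60,
)

```text
t: 0.62
tool_pos: [0.1593, -0.4988, 0.2286]
tcp_rot: [[-0.001, 0.803, -0.596], [0.005, -0.596, -0.803], [-1.0, -0.004, -0.004]]
ft_force: [0.1, -0.4, 0.3]
opening: 0.0599
```

>>> arm_command(
  series=[
    [[0, 0, 0], -0.12],
    [[0, 0, 0], -0.12],
    [[0, 0, 0], -0.12],
    [[0, 0, 0], -0.12],
    [[0, 0, 0], -0.12],
  ],
)

```text
t: 1.03
tool_pos: [0.1591, -0.4979, 0.2267]
tcp_rot: [[-0.002, 1.0, -0.014], [0.009, -0.014, -1.0], [-1.0, -0.002, -0.009]]
ft_force: [-0.5, -0.1, -0.9]
opening: 0.0598
```

>>> arm_command(
  series=[
    [[0, 0, 0], -0.12],
    [[0, 0, 0], -0.12],
    [[0, 0, 0], -0.12],
    [[0, 0, 0], -0.12],
    [[0, 0, 0], -0.12],
  ],
)

```text
t: 1.45
tool_pos: [0.159, -0.4969, 0.2249]
tcp_rot: [[-0.002, 0.819, 0.574], [0.012, 0.574, -0.819], [-1.0, 0.005, -0.011]]
ft_force: [0.4, 0.2, -0.2]
opening: 0.0601
```

>>> arm_command(
  series=[
    [[0, 0, 0], -0.12],
    [[0, 0, 0], -0.12],
    [[0, 0, 0], -0.12],
    [[0, 0, 0], -0.12],
    [[0, 0, 0], -0.12],
  ],
)

```text
t: 1.87
tool_pos: [0.1588, -0.496, 0.2231]
tcp_rot: [[-0.003, 0.329, 0.944], [0.016, 0.944, -0.329], [-1.0, 0.014, -0.008]]
ft_force: [0.5, -0.7, 0.6]
opening: 0.06
```

```bash
cat >> h.py <<'E'
def plan(tx,ty,tz,yawdeg=None):
    "total shift in tool axes (down,left,fwd) to reach target TCP; and turn"
    s=r.state(); R=np.array(s["tcp_rot"]); d=np.array([tx,ty,tz])-np.array(s["tool_pos"])
    y=np.degrees(np.arctan2(R[1,1],R[0,1])); 
    print("t",round(s["t"],2),"pos",np.round(s["tool_pos"],4),"yaw(tool y)-90",round(y-90,2),"axis x",R[:,0].round(4))
    print("shift mm",(1000*R.T@d).round(1), "" if yawdeg is None else ("turn rad",round(-np.radians(yawdeg-(y-90)),4)))
E
python3 - <<'E'
from h import *
from scipy import ndimage
# measure stakes / rack in scene+top
for n in ("top","scene"):
    f=cam(n); P=cloud(f); X,Y,Z=P[...,0],P[...,1],P[...,2]
    print(n)
    roi=(X>.45)&(X<.68)&(Y>-.15)&(Y<.1)
    for nm,lo,hi in (("neck",.106,.125),("foot",.06,.072)):
        l,k=ndimage.label(roi&(Z>lo)&(Z<hi))
        for i in range(1,k+1):
            m=(l==i)
            if m.sum()<60: continue
            p=np.stack([X[m],Y[m]],1).astype(np.float32)
            c,sz,a=cv2.minAreaRect(p); print(nm,m.sum(),"rect",np.round(c,4),np.round(sz,4),round(a,1),"mean",p.mean(0).round(4), "z",round(float(Z[m].mean()),4))
    hs=(X>.42)&(X<.6)&(Y>.23)&(Y<.42)&(Z>.054)&(Z<.066)
    p=np.stack([X[hs],Y[hs]],1).astype(np.float32); print("table",cv2.minEnclosingCircle(p),p.mean(0))
    save(n+"1",f["frame"],1.5)
E
```

```text
top
neck 114 rect [0.5968 0.0328] [0.026  0.0213] 0.6 mean [0.5965 0.0326] z 0.1158
neck 140 rect [ 0.5943 -0.0857] [0.0241 0.0234] 0.1 mean [ 0.5941 -0.0854] z 0.1155
neck 119 rect [ 0.5329 -0.0257] [0.0253 0.0233] 2.2 mean [ 0.5326 -0.0257] z 0.1154
foot 288 rect [0.5969 0.0333] [0.0563 0.0496] 0.5 mean [0.5934 0.0324] z 0.0663
foot 305 rect [ 0.5946 -0.0861] [0.0505 0.0504] 1.0 mean [ 0.5889 -0.0828] z 0.0659
foot 277 rect [ 0.5325 -0.0255] [0.0494 0.0495] 1.3 mean [ 0.5303 -0.0247] z 0.0661
table ((0.504744827747345, 0.32628098130226135), 0.060167595744132996) [0.50360036 0.3258301 ]
scene
neck 125 rect [ 0.5353 -0.025 ] [0.0247 0.0238] 56.7 mean [ 0.5366 -0.0252] z 0.115
neck 142 rect [0.5983 0.034 ] [0.026  0.0249] 62.7 mean [0.5996 0.0336] z 0.1153
neck 153 rect [ 0.5959 -0.0847] [0.0243 0.0238] 0.3 mean [ 0.5979 -0.0848] z 0.1153
foot 255 rect [ 0.538  -0.0254] [0.0489 0.045 ] 78.5 mean [ 0.542  -0.0257] z 0.0662
foot 294 rect [0.6004 0.034 ] [0.0499 0.0526] 88.4 mean [0.6057 0.0315] z 0.0663
foot 364 rect [ 0.5966 -0.0845] [0.0503 0.0501] 1.6 mean [ 0.602  -0.0851] z 0.0661
table ((0.5052016377449036, 0.3291659951210022), 0.0612805113196373) [0.50765634 0.32601035]
```

>>> arm_command(
  series=[
    [[0, 0, 0], 0],
    [[0, 0, 0], 0],
    [[0, 0, 0], 0],
    [[0, 0, 0], 0],
    [[0, 0, 0], 0],
  ],
)

```text
t: 2.38
tool_pos: [0.1587, -0.4957, 0.2225]
tcp_rot: [[-0.003, 0.344, 0.939], [0.017, 0.939, -0.344], [-1.0, 0.015, -0.009]]
ft_force: [-0.2, -0.8, 0.7]
opening: 0.0602
```

```bash
python3 - <<'E'
from h import *
st(); plan(.5953,-.0853,.2,-1)
E
```

```text
2.3833 [-79.6301   3.0497   4.9873  92.91     0.0005 -59.5044] 
 [ 0.1587 -0.4957  0.2225] 
 [[-0.003   0.3441  0.9389]
 [ 0.0167  0.9388 -0.344 ]
 [-0.9999  0.0146 -0.0086]] 
 [-0.2092 -0.7919  0.7075] 0.06018128062880932
t 2.38 pos [ 0.1587 -0.4957  0.2225] yaw(tool y)-90 -20.13 axis x [-0.003   0.0167 -0.9999]
shift mm [ 28.1 535.2 268.9] ('turn rad', np.float64(-0.3339))
```

>>> arm_command(
  series=[
    [[0, 0.036, 0.018], -0.11],
    [[0, 0.036, 0.018], -0.11],
    [[0, 0.036, 0.018], -0.11],
    [[0, 0.033, 0.024], 0],
    [[0, 0.033, 0.024], 0],
  ],
)

```text
t: 2.8
tool_pos: [0.2847, -0.341, 0.2224]
tcp_rot: [[-0.004, 0.024, 1.0], [0.014, 1.0, -0.024], [-1.0, 0.014, -0.005]]
ft_force: [0.8, -1.7, -0.3]
opening: 0.0601
```

```bash
python3 - <<'E'
from h import *
st(); plan(.5953,-.0853,.15,-1)
E
```

```text
2.8 [-58.9492  -8.5187  -6.1719  93.1545   0.1984 -57.5745] 
 [ 0.2847 -0.341   0.2224] 
 [[-0.0043  0.024   0.9997]
 [ 0.0139  0.9996 -0.024 ]
 [-0.9999  0.0138 -0.0046]] 
 [ 0.8322 -1.7244 -0.3135] 0.06007587240433772
t 2.8 pos [ 0.2847 -0.341   0.2224] yaw(tool y)-90 -1.38 axis x [-0.0043  0.0139 -0.9999]
shift mm [ 74.6 262.1 304.7] ('turn rad', np.float64(-0.0066))
```

>>> arm_command(
  series=[
    [[0.004, 0.026, 0.03], 0],
    [[0.004, 0.026, 0.03], 0],
    [[0.004, 0.026, 0.03], 0],
    [[0.004, 0.026, 0.03], 0],
    [[0.004, 0.026, 0.03], 0],
  ],
)

```text
t: 3.22
tool_pos: [0.4432, -0.2071, 0.2061]
tcp_rot: [[0.001, 0.029, 1.0], [0.008, 1.0, -0.029], [-1.0, 0.008, 0.001]]
ft_force: [0.6, -1.2, 0.3]
opening: 0.0601
```

>>> arm_command(
  series=[
    [[0.004, 0.026, 0.03], 0],
    [[0.004, 0.026, 0.03], 0],
    [[0.004, 0.026, 0.03], 0],
    [[0.004, 0.026, 0.03], 0],
    [[0, 0, 0], 0],
  ],
)

```text
t: 3.63
tool_pos: [0.5745, -0.0956, 0.1889]
tcp_rot: [[0.004, 0.025, 1.0], [0.01, 1.0, -0.025], [-1.0, 0.01, 0.004]]
ft_force: [-1.1, -0.7, -1.2]
opening: 0.0595
```

```bash
python3 - <<'E'
from h import *
st(); plan(.5953,-.0853,.075,-1)
f=cam("wrist"); save("w1",f["frame"],1.5)
for n,x,y in (("hex",.598,.0335),("sq",.5953,-.0853),("rd",.534,-.0254)): print(n,proj(f,(x,y,.116)))
E
```

```text
3.6333 [-16.3619  10.9036   9.7501  88.7922   0.5872 -14.9494] 
 [ 0.5745 -0.0956  0.1889] 
 [[ 0.0038  0.0246  0.9997]
 [ 0.0096  0.9997 -0.0247]
 [-0.9999  0.0097  0.0036]] 
 [-1.148  -0.6643 -1.2469] 0.05953735733757054
t 3.63 pos [ 0.5745 -0.0956  0.1889] yaw(tool y)-90 -1.41 axis x [ 0.0038  0.0096 -0.9999]
shift mm [114.    9.7  20.2] ('turn rad', np.float64(-0.0072))
hex [413.5006 227.7784]
sq [269.2405 228.5805]
rd [347.2353 151.8178]
```

View pics/w1.png

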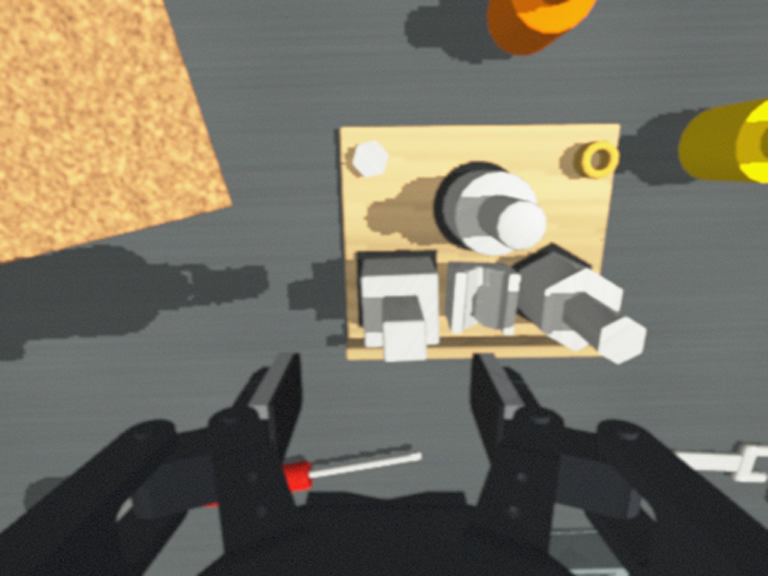

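>>> arm_command(
  series=[
    [[0.01, 0.01, 0.02], 0],
    [[0.03, 0, 0], 0],
    [[0.03, 0, 0], 0],
    [[0.02, 0, 0], 0],
    [[0, 0, 0], 0],
  ],
  grip=0.05,
)

```text
t: 4.1
tool_pos: [0.5942, -0.0901, 0.1004]
tcp_rot: [[0.006, 0.028, 1.0], [0.003, 1.0, -0.028], [-1.0, 0.003, 0.006]]
ft_force: [-1.1, -0.1, -0.5]
opening: 0.0501
```

```bash
python3 - <<'E'
from h import *
plan(.5953,-.0853,.075,-1)
E
```

```text
t 4.1 pos [ 0.5942 -0.0901  0.1004] yaw(tool y)-90 -1.6 axis x [ 0.0064  0.0028 -1.    ]
shift mm [25.4  4.8  0.8] ('turn rad', np.float64(-0.0105))
```

>>> arm_command(
  series=[
    [[0.01, 0.005, 0.001], -0.01],
    [[0.014, 0, 0], 0],
    [[0, 0, 0], 0],
    [[0, 0, 0], 0],
    [[0, 0, 0], 0],
  ],
)

```text
t: 4.52
tool_pos: [0.5949, -0.0879, 0.08]
tcp_rot: [[0.01, 0.022, 1.0], [0.001, 1.0, -0.022], [-1.0, 0.001, 0.01]]
ft_force: [0.2, 0.7, -0.4]
opening: 0.0501
```

```bash
python3 - <<'E'
from h import *
plan(.5953,-.0853,.075,-1); print(r.state()["ft_force"])
f=cam("wrist"); save("w2",f["frame"],1.5)
E
```

```text
t 4.52 pos [ 0.5949 -0.0879  0.08  ] yaw(tool y)-90 -1.24 axis x [ 0.0096  0.0012 -1.    ]
shift mm [5.  2.6 0.3] ('turn rad', np.float64(-0.0042))
[ 0.20765217  0.69398771 -0.39060435]
```

View pics/w2.png

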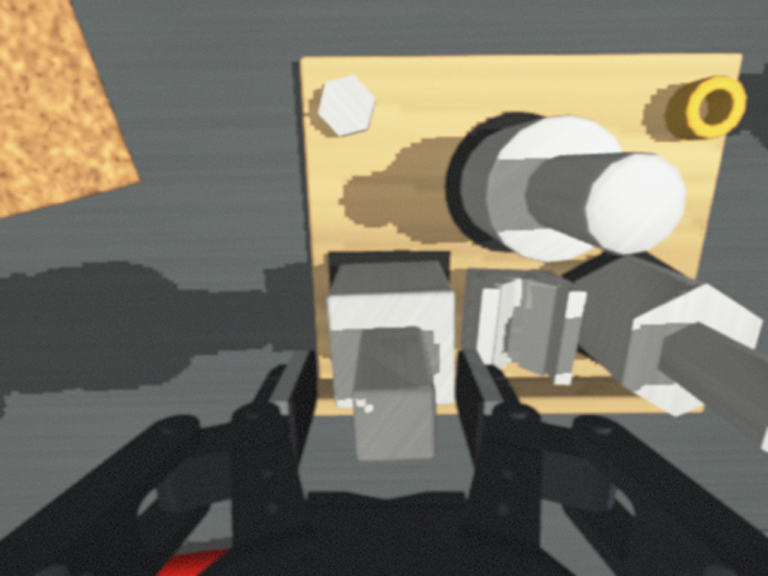

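>>> arm_command(
  series=[
    [[0.004, 0.003, 0], 0],
    [[0, 0, 0], 0],
    [[0, 0, 0], 0],
    [[0, 0, 0], 0],
    [[0, 0, 0], 0],
  ],
)

```text
t: 4.98
tool_pos: [0.5985, -0.0855, 0.0813]
tcp_rot: [[0.019, 0.022, 1.0], [-0.001, 1.0, -0.022], [-1.0, -0.001, 0.019]]
ft_force: [-0.1, 0.0, -1.0]
opening: 0.0496
```

>>> arm_command(
  series=[
    [[0, 0, 0], 0],
    [[0, 0, 0], 0],
    [[0, 0, 0], 0],
    [[0, 0, 0], 0],
    [[0, 0, 0], 0],
  ],
  grip=0.01,
)

```text
t: 5.4
tool_pos: [0.599, -0.0854, 0.0819]
tcp_rot: [[0.02, 0.021, 1.0], [-0.001, 1.0, -0.021], [-1.0, -0.001, 0.02]]
ft_force: [0.7, -1.0, 1.3]
opening: 0.0236
```

```bash
python3 - <<'E'
from h import *
plan(.5953,-.0853,.075,-1); print(r.state()["ft_force"],r.state()["opening"])
E
```

```text
t 5.4 pos [ 0.599  -0.0854  0.0819] yaw(tool y)-90 -1.23 axis x [ 0.02   -0.0012 -0.9998]
shift mm [ 6.8  0.  -3.9] ('turn rad', np.float64(-0.004))
[ 0.72277177 -1.03616466  1.32637156] 0.023577584687589005
```

>>> arm_command(
  series=[
    [[-0.015, 0, 0], 0],
    [[-0.03, 0, 0], 0],
    [[-0.03, 0, 0], 0],
    [[-0.02, 0, 0], 0],
    [[0, 0, 0], 0],
  ],
)

```text
t: 5.82
tool_pos: [0.5891, -0.0835, 0.1666]
tcp_rot: [[-0.006, 0.022, 1.0], [0.005, 1.0, -0.022], [-1.0, 0.005, -0.006]]
ft_force: [1.2, -1.6, -4.3]
opening: 0.0235
```

```bash
python3 - <<'E'
from h import *
st()
M=np.array([.467,-.3255]); a=np.radians(11.5); ax=np.array([np.cos(a),np.sin(a)]); ay=np.array([-np.sin(a),np.cos(a)])
for o in ((40,0),(-40,50),(-40,-50),(-40,0),(40,50),(40,-50)): print(o,(M+ax*o[0]/1e3+ay*o[1]/1e3).round(4))
f=cam("scene"); save("s2",f["frame"],1.5)
f=cam("top"); 
hsv=cv2.cvtColor(f["frame"],cv2.COLOR_BGR2HSV)
m=cv2.inRange(hsv,(5,60,60),(25,255,255)); m[:, :340]=0
c=max(cv2.findContours(m,0,2)[0],key=cv2.contourArea); q=cv2.boxPoints(cv2.minAreaRect(c)); w=np.array([ray(f,a,b,.004)[:2] for a,b in q]); print(w,w.mean(0))
E
```

```text
5.8167 [-14.6278  13.3792  10.1012  87.1314   0.1919 -13.3806] 
 [ 0.5891 -0.0835  0.1666] 
 [[-0.0061  0.0218  0.9997]
 [ 0.005   0.9998 -0.0218]
 [-1.      0.0049 -0.0062]] 
 [ 1.1551 -1.5524 -4.2615] 0.023528750136854626
(40, 0) [ 0.5062 -0.3175]
(-40, 50) [ 0.4178 -0.2845]
(-40, -50) [ 0.4378 -0.3825]
(-40, 0) [ 0.4278 -0.3335]
(40, 50) [ 0.4962 -0.2685]
(40, -50) [ 0.5162 -0.3665]
[[ 0.5467 -0.2946]
 [ 0.5732 -0.4132]
 [ 0.4038 -0.4397]
 [ 0.3788 -0.324 ]] [ 0.4756 -0.3679]
```

View pics/s2.png

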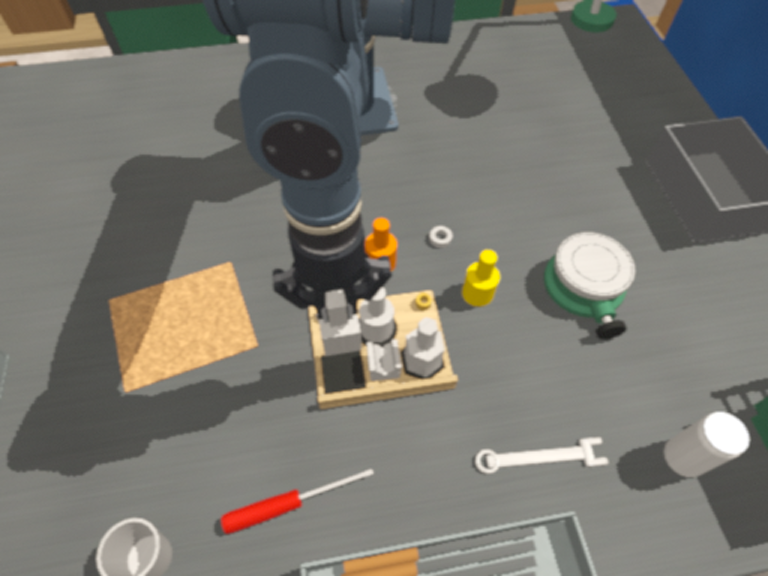

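>>> arm_command(
  series=[
    [[0, -0.025, -0.006], 0],
    [[0, -0.036, -0.009], 0],
    [[0, -0.036, -0.009], 0],
    [[0, -0.036, -0.009], 0],
    [[0, -0.036, -0.009], 0],
  ],
)

```text
t: 6.33
tool_pos: [0.5375, -0.244, 0.1442]
tcp_rot: [[-0.031, 0.006, 1.0], [0.022, 1.0, -0.005], [-0.999, 0.022, -0.031]]
ft_force: [1.6, -0.4, -5.1]
opening: 0.0236
```

>>> arm_command(
  series=[
    [[0, -0.036, -0.009], 0],
    [[0, -0.036, -0.009], 0],
    [[0, -0.025, -0.006], 0],
    [[0, -0.01, -0.003], 0],
    [[0, 0, 0], 0],
  ],
)

```text
t: 6.75
tool_pos: [0.4977, -0.3587, 0.1227]
tcp_rot: [[-0.053, 0.015, 0.998], [0.035, 0.999, -0.014], [-0.998, 0.034, -0.053]]
ft_force: [0.3, 0.7, -4.5]
opening: 0.023
```

```bash
python3 - <<'E'
from h import *
st(); plan(.516,-.366,.082-.007,-1)
E
```

```text
6.75 [-41.7701  20.1908  13.3423  86.7475  -0.5233 -40.9223] 
 [ 0.4977 -0.3587  0.1227] 
 [[-0.0529  0.0154  0.9985]
 [ 0.035   0.9993 -0.0136]
 [-0.998   0.0342 -0.0534]] 
 [ 0.3324  0.6709 -4.4765] 0.02299135225336332
t 6.75 pos [ 0.4977 -0.3587  0.1227] yaw(tool y)-90 -0.88 axis x [-0.0529  0.035  -0.998 ]
shift mm [46.4 -8.7 21. ] ('turn rad', np.float64(0.002))
```

>>> arm_command(
  series=[
    [[0.005, -0.002, 0.008], 0],
    [[0.005, -0.002, 0.008], 0],
    [[0.005, -0.002, 0.004], 0],
    [[0.005, 0, 0], 0],
    [[0.005, 0, 0], 0],
  ],
)

```text
t: 7.17
tool_pos: [0.5183, -0.3577, 0.088]
tcp_rot: [[-0.058, 0.011, 0.998], [0.044, 0.999, -0.009], [-0.997, 0.044, -0.058]]
ft_force: [0.5, 0.4, -4.1]
opening: 0.0233
```

```bash
python3 - <<'E'
from h import *
s=r.state();st(); print(np.array(s["dq"]),np.array(s["tau"])); plan(.516,-.366,.082-.007,-1)
E
```

```text
7.1667 [-40.5934  23.881   14.1039  84.4027  -0.2333 -40.0025] 
 [ 0.5183 -0.3577  0.088 ] 
 [[-0.058   0.0114  0.9983]
 [ 0.0443  0.999  -0.0089]
 [-0.9973  0.0437 -0.0584]] 
 [ 0.5396  0.38   -4.0804] 0.023339818011391095
[ 1.6909  1.4399 -6.591  -7.8372  0.2693  0.0925] [ -0.316  -50.0156  34.041    0.8226  -0.047    0.0032]
t 7.17 pos [ 0.5183 -0.3577  0.088 ] yaw(tool y)-90 -0.66 axis x [-0.058   0.0443 -0.9973]
shift mm [12.7 -8.9 -1.4] ('turn rad', np.float64(0.006))
```

>>> arm_command(
  series=[
    [[0.002, 0, 0], 0],
    [[0.001, 0, 0], 0],
    [[0, 0, 0], 0],
    [[0, 0, 0], 0],
    [[0, 0, 0], 0],
  ],
)

```text
t: 7.58
tool_pos: [0.5186, -0.3532, 0.0828]
tcp_rot: [[-0.061, 0.006, 0.998], [0.047, 0.999, -0.004], [-0.997, 0.047, -0.061]]
ft_force: [-0.4, -0.3, -5.2]
opening: 0.0233
```

```bash
python3 - <<'E'
from h import *
s=r.state();st(); print(np.array(s["dq"]),np.array(s["tau"])); plan(.516,-.366,.082-.007,-1)
f=cam("scene"); save("s3",f["frame"][150:300,40:240],4)
E
```

```text
7.5833 [-40.2794  23.8955  13.5159  84.0258  -0.2008 -39.9871] 
 [ 0.5186 -0.3532  0.0828] 
 [[-0.0609  0.0064  0.9981]
 [ 0.047   0.9989 -0.0035]
 [-0.997   0.0467 -0.0611]] 
 [-0.3765 -0.3471 -5.2338] 0.023264407870234517
[ 0.1854 -0.5158  0.1353 -0.023  -0.0032 -0.0548] [  0.0887 -49.8484  33.5385   0.8074  -0.0225   0.0011]
t 7.58 pos [ 0.5186 -0.3532  0.0828] yaw(tool y)-90 -0.37 axis x [-0.0609  0.047  -0.997 ]
shift mm [  7.4 -13.1  -2.1] ('turn rad', np.float64(0.0111))
```

View pics/s3.png

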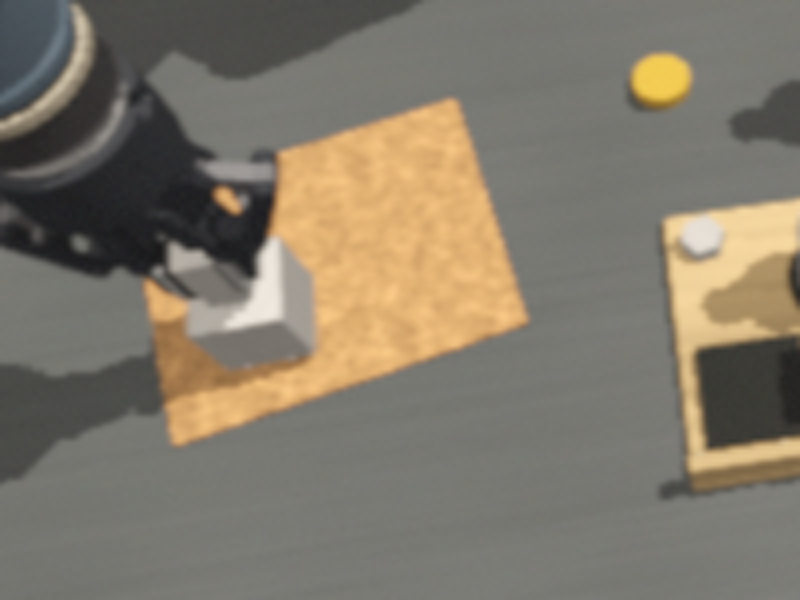

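>>> arm_command(
  series=[
    [[0.002, 0, 0], 0],
    [[0.002, 0, 0], 0],
    [[0.002, 0, 0], 0],
    [[0, 0, 0], 0],
    [[0, 0, 0], 0],
  ],
)

```text
t: 8.05
tool_pos: [0.5187, -0.3544, 0.0784]
tcp_rot: [[-0.058, 0.007, 0.998], [0.044, 0.999, -0.005], [-0.997, 0.044, -0.058]]
ft_force: [-0.2, 0.3, -5.2]
opening: 0.0231
```

```bash
python3 - <<'E'
from h import *
s=r.state();st(); print(np.array(s["dq"]))
E
```

```text
8.05 [-40.3459  23.8375  12.9517  83.2915  -0.2115 -39.9893] 
 [ 0.5187 -0.3544  0.0784] 
 [[-0.0579  0.0074  0.9983]
 [ 0.0443  0.999  -0.0048]
 [-0.9973  0.044  -0.0582]] 
 [-0.2198  0.301  -5.2457] 0.023131572886380666
[-0.1687 -0.0147 -0.2987 -0.1087 -0.0292 -0.13  ]
```

>>> arm_command(
  series=[
    [[0.003, 0, 0], 0],
    [[0.003, 0, 0], 0],
    [[0.002, 0, 0], 0],
    [[0, 0, 0], 0],
    [[0, 0, 0], 0],
  ],
)

```text
t: 8.47
tool_pos: [0.5193, -0.3549, 0.0774]
tcp_rot: [[-0.053, 0.007, 0.999], [0.041, 0.999, -0.005], [-0.998, 0.04, -0.053]]
ft_force: [-0.1, -0.8, -4.6]
opening: 0.0234
```

```bash
python3 - <<'E'
from h import *
s=r.state();st(); print(np.array(s["dq"]))
E
```

```text
8.4667 [-40.352   23.5707  12.5069  82.7549  -0.1963 -39.9878] 
 [ 0.5193 -0.3549  0.0774] 
 [[-0.053   0.0073  0.9986]
 [ 0.0405  0.9992 -0.0052]
 [-0.9978  0.0402 -0.0532]] 
 [-0.1006 -0.768  -4.6058] 0.023429280597821133
[-0.0088 -0.0265 -0.4178 -0.3957 -0.1571  0.0128]
```

>>> arm_command(
  series=[
    [[0.006, 0, 0], 0],
    [[0, 0, 0], 0],
    [[0, 0, 0], 0],
    [[0, 0, 0], 0],
    [[0, 0, 0], 0],
  ],
)

```text
t: 8.88
tool_pos: [0.5205, -0.3557, 0.0768]
tcp_rot: [[-0.048, 0.007, 0.999], [0.037, 0.999, -0.005], [-0.998, 0.036, -0.048]]
ft_force: [0.0, -0.2, -2.8]
opening: 0.0235
```

```bash
python3 - <<'E'
from h import *
s=r.state();st(); print(np.array(s["dq"]))
E
```

```text
8.8833 [-40.3476  23.392   12.2173  82.2866  -0.1906 -39.988 ] 
 [ 0.5205 -0.3557  0.0768] 
 [[-0.0482  0.0071  0.9988]
 [ 0.0366  0.9993 -0.0053]
 [-0.9982  0.0363 -0.0484]] 
 [ 0.0065 -0.225  -2.7788] 0.02349030094867967
[ 0.0217  0.5683 -0.6498 -0.5863 -0.0637  0.0717]
```

>>> arm_command(
  series=[
    [[0.006, 0, 0], 0],
    [[0.004, 0, 0], 0],
    [[0, 0, 0], 0],
    [[0, 0, 0], 0],
    [[0, 0, 0], 0],
  ],
)

```text
t: 9.3
tool_pos: [0.5209, -0.3558, 0.0766]
tcp_rot: [[-0.044, 0.007, 0.999], [0.033, 0.999, -0.005], [-0.999, 0.033, -0.044]]
ft_force: [-0.3, 0.2, -1.1]
opening: 0.0234
```

```bash
python3 - <<'E'
from h import *
s=r.state();st(); print(np.array(s["dq"]))
E
```

```text
9.3 [-40.3306  23.0785  11.7977  81.8485  -0.1874 -39.9833] 
 [ 0.5209 -0.3558  0.0766] 
 [[-0.0437  0.0067  0.999 ]
 [ 0.0328  0.9994 -0.0053]
 [-0.9985  0.0326 -0.0439]] 
 [-0.3464  0.2086 -1.1092] 0.0234222265695372
[ 0.002   0.1606 -0.0638 -0.2197 -0.0587 -0.0436]
```

>>> arm_command(
  series=[
    [[0.008, 0, 0], 0],
    [[0.006, 0, 0], 0],
    [[0.004, 0, 0], 0],
    [[0, 0, 0], 0],
    [[0, 0, 0], 0],
  ],
)

```text
t: 9.72
tool_pos: [0.5216, -0.3558, 0.0766]
tcp_rot: [[-0.036, 0.006, 0.999], [0.026, 1.0, -0.005], [-0.999, 0.026, -0.036]]
ft_force: [0.4, -0.4, -5.3]
opening: 0.0235
```

```bash
python3 - <<'E'
from h import *
s=r.state();st(); print(np.array(s["dq"]))
E
```

```text
9.7167 [-40.2943  22.4989  11.0679  81.1123  -0.1702 -39.9665] 
 [ 0.5216 -0.3558  0.0766] 
 [[-0.0358  0.0061  0.9993]
 [ 0.0264  0.9996 -0.0052]
 [-0.999   0.0262 -0.0359]] 
 [ 0.3927 -0.3948 -5.2589] 0.02348618681986324
[-0.0598  0.3599 -0.864  -0.3671 -0.02   -0.0139]
```

```bash
python3 - <<'E'
from h import *
f=cam("scene"); save("s4",f["frame"][150:300,40:240],4)
f=cam("wrist"); save("w4",f["frame"],1.5)
E
```

```text
(no output)
```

View pics/s4.png

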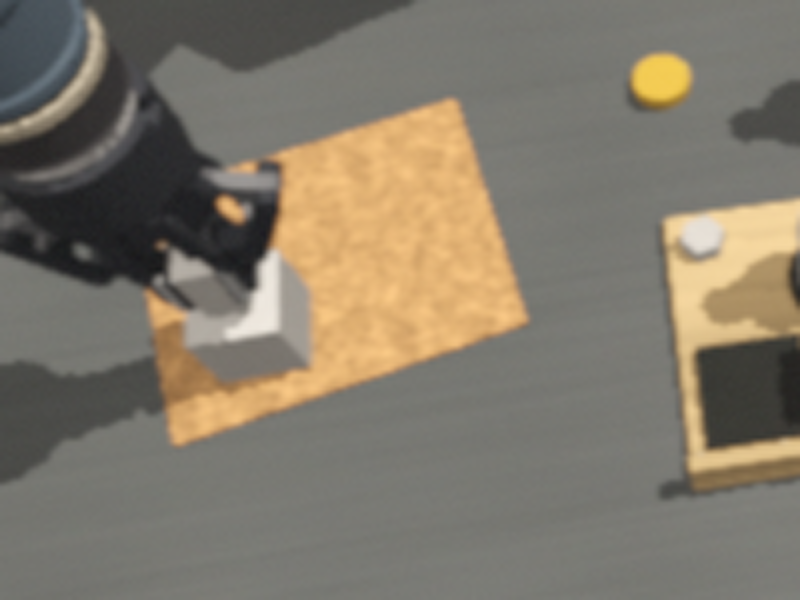

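View pics/w4.png

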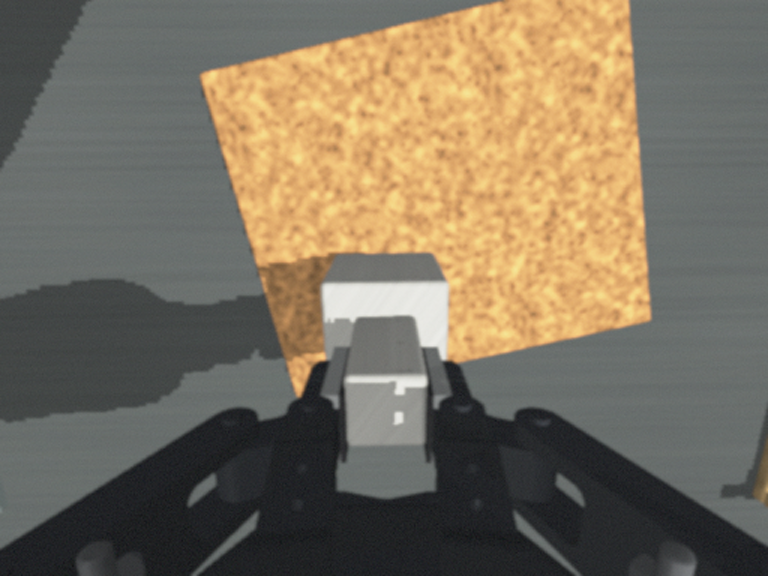

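>>> arm_command(
  series=[
    [[0.008, 0, 0], 0],
    [[0.008, 0, 0], 0],
    [[0.008, 0, 0], 0],
    [[0, 0, 0], 0],
    [[0, 0, 0], 0],
  ],
)

```text
t: 10.23
tool_pos: [0.5223, -0.3558, 0.0785]
tcp_rot: [[-0.026, 0.005, 1.0], [0.018, 1.0, -0.005], [-0.999, 0.018, -0.026]]
ft_force: [0.6, -0.4, -5.5]
opening: 0.0232
```

```bash
python3 - <<'E'
from h import *
s=r.state();st(); print(np.array(s["dq"]))
E
```

```text
10.2333 [-40.246   21.7196  10.3116  80.4045  -0.1956 -39.9607] 
 [ 0.5223 -0.3558  0.0785] 
 [[-0.0263  0.0052  0.9996]
 [ 0.0178  0.9998 -0.0047]
 [-0.9995  0.0177 -0.0264]] 
 [ 0.6145 -0.3662 -5.4973] 0.023231275546375458
[-0.0558  0.1611 -0.6619 -0.0986 -0.0645  0.0408]
```

```bash
python3 - <<'E'
from h import *
f=cam("scene"); P=cloud(f); X,Y,Z=P[...,0],P[...,1],P[...,2]
m=(X>.47)&(X<.57)&(Y>-.42)&(Y<-.3)&(Z>.045)&(Z<.075)
ys,xs=np.where(m); print(xs.min(),xs.max(),ys.min(),ys.max())
print(np.histogram(Z[m],bins=np.arange(.045,.076,.002)))
hsv=cv2.cvtColor(f["frame"],cv2.COLOR_BGR2HSV)
w=m&(hsv[...,2]>185)&(hsv[...,1]<40); p=P[w]; print(w.sum(),p.mean(0))
A=np.c_[p[:,:2]-p[:,:2].mean(0),np.ones(len(p))]; print(np.linalg.lstsq(A,p[:,2],rcond=None)[0])
f=cam("wrist"); P=cloud(f); Z=P[...,2]; m=(P[...,0]>.46)&(P[...,0]<.57)&(P[...,1]>-.4)&(P[...,1]<-.31)
print(np.histogram(Z[m&(Z>.03)&(Z<.12)],bins=np.arange(.03,.121,.005)))
w=m&(Z>.05)&(Z<.075)&(np.indices(Z.shape)[0]<245); p=P[w]; print(w.sum(),p.mean(0)); A=np.c_[p[:,:2]-p[:,:2].mean(0),np.ones(len(p))]; print(np.linalg.lstsq(A,p[:,2],rcond=None)[0])
E
```

```text
86 112 212 239
(array([ 16,  15,  14,  21,  14,  13,  20,  44, 108,  93,  16,   4,   7,
         6,   5]), array([0.045, 0.047, 0.049, 0.051, 0.053, 0.055, 0.057, 0.059, 0.061,
       0.063, 0.065, 0.067, 0.069, 0.071, 0.073, 0.075]))
156 [ 0.52621177 -0.33997391  0.0629945 ]
[-0.03150176  0.03966975  0.0629945 ]
(array([ 120,  139,  142,  160,  164,  191, 2922,  125,  139,  148,  245,
        368,  414,  465,  516,  539, 3013,  532]), array([0.03 , 0.035, 0.04 , 0.045, 0.05 , 0.055, 0.06 , 0.065, 0.07 ,
       0.075, 0.08 , 0.085, 0.09 , 0.095, 0.1  , 0.105, 0.11 , 0.115,
       0.12 ]))
3541 [ 0.5016919  -0.35581631  0.06240762]
[0.1203932  0.01467218 0.06240762]
```

>>> arm_command(
  series=[
    [[0, 0, 0], 0],
    [[0, 0, 0], 0],
    [[0, 0, 0], 0],
    [[0, 0, 0], 0],
    [[0.008, 0, 0], 0],
  ],
)

```text
t: 10.75
tool_pos: [0.5219, -0.3554, 0.0755]
tcp_rot: [[-0.027, 0.005, 1.0], [0.019, 1.0, -0.005], [-0.999, 0.019, -0.027]]
ft_force: [-13.4, 12.4, 56.0]
opening: 0.0235
```

```bash
python3 - <<'E'
from h import *
s=r.state();st(); print(np.array(s["dq"]))
E
```

```text
10.75 [-40.2503  21.7594  10.0133  80.1142  -0.1755 -39.961 ] 
 [ 0.5219 -0.3554  0.0755] 
 [[-0.0268  0.0052  0.9996]
 [ 0.0186  0.9998 -0.0047]
 [-0.9995  0.0185 -0.0268]] 
 [-13.4455  12.3534  55.9774] 0.023536852918622363
[ 0.1451 -2.6164 -3.445  -3.5649 -0.1133 -0.0027]
```

>>> arm_command(
  series=[
    [[0, 0, 0], 0],
    [[0, 0, 0], 0],
    [[0, 0, 0], 0],
    [[0, 0, 0], 0],
    [[0, 0, 0], 0],
  ],
)

```text
t: 11.17
tool_pos: [0.5223, -0.3557, 0.0758]
tcp_rot: [[-0.026, 0.005, 1.0], [0.018, 1.0, -0.005], [-1.0, 0.018, -0.026]]
ft_force: [-1.1, 1.5, 5.5]
opening: 0.023
```

```bash
python3 - <<'E'
from h import *
s=r.state();st(); print(np.array(s["dq"]))
E
```

```text
11.1667 [-40.247   21.7358  10.0176  80.0662  -0.1707 -39.9634] 
 [ 0.5223 -0.3557  0.0758] 
 [[-0.0257  0.0051  0.9997]
 [ 0.0178  0.9998 -0.0047]
 [-0.9995  0.0177 -0.0258]] 
 [-1.0834  1.5222  5.5042] 0.022999071804020752
[-0.0377  0.0536  0.1875 -0.0013 -0.0632 -0.0095]
```

>>> arm_command(
  series=[
    [[0, 0, 0], 0],
    [[0, 0, 0], 0],
    [[0, 0, 0], 0],
    [[0, 0, 0], 0],
    [[0, 0, 0], 0],
  ],
  grip=0.05,
)

```text
t: 11.58
tool_pos: [0.5223, -0.3561, 0.0737]
tcp_rot: [[-0.026, 0.005, 1.0], [0.018, 1.0, -0.005], [-0.999, 0.018, -0.026]]
ft_force: [0.4, 0.1, -1.2]
opening: 0.0502
```

```bash
python3 - <<'E'
from h import *
s=r.state();st(); 
f=cam("wrist"); save("w5",f["frame"],1.5)
E
```

```text
11.5833 [-40.2646  21.8788   9.9626  79.9088  -0.1863 -39.9607] 
 [ 0.5223 -0.3561  0.0737] 
 [[-0.0264  0.0055  0.9996]
 [ 0.0181  0.9998 -0.005 ]
 [-0.9995  0.018  -0.0265]] 
 [ 0.4173  0.1414 -1.1817] 0.050187710685824255
```

View pics/w5.png

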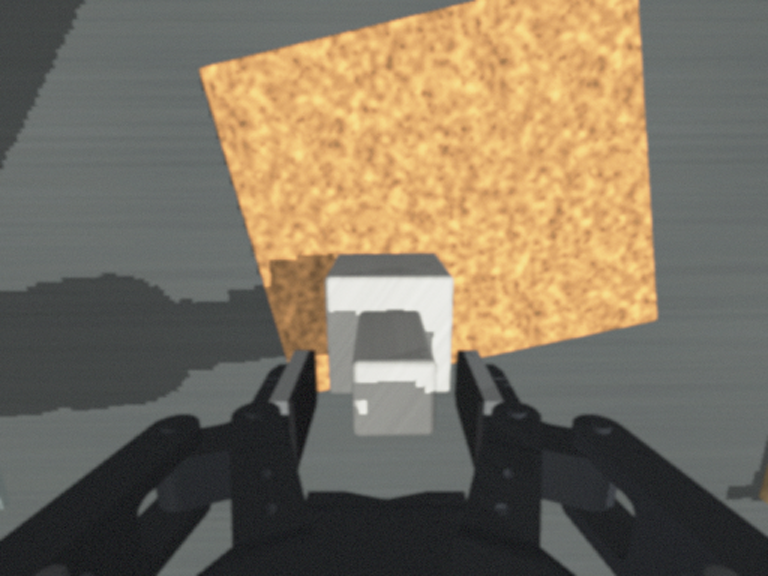

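>>> arm_command(
  series=[
    [[-0.03, 0, 0], 0],
    [[-0.035, 0, 0], 0],
    [[-0.02, 0.02, 0], 0],
    [[0, 0.038, 0], 0],
    [[0, 0.038, 0], 0],
  ],
)

```text
t: 12.05
tool_pos: [0.523, -0.2654, 0.1591]
tcp_rot: [[-0.031, 0.017, 0.999], [0.02, 1.0, -0.016], [-0.999, 0.02, -0.032]]
ft_force: [0.0, 1.2, 0.4]
opening: 0.05
```

>>> arm_command(
  series=[
    [[0, 0.038, 0.002], 0],
    [[0, 0.038, 0.002], 0],
    [[0, 0.038, 0.002], 0],
    [[0, 0.038, 0.002], 0],
    [[0, 0.03, 0.002], 0],
  ],
)

```text
t: 12.47
tool_pos: [0.537, -0.077, 0.1656]
tcp_rot: [[-0.024, 0.021, 1.0], [0.018, 1.0, -0.02], [-1.0, 0.017, -0.024]]
ft_force: [0.3, 0.2, -0.1]
opening: 0.0502
```

```bash
python3 - <<'E'
from h import *
st(); plan(.534,-.0254,.08,-1)
E
```

```text
12.4667 [-15.604    6.7618   2.4572  87.2929   0.6206 -14.445 ] 
 [ 0.537  -0.077   0.1656] 
 [[-0.0239  0.0206  0.9995]
 [ 0.0179  0.9996 -0.0202]
 [-0.9996  0.0174 -0.0243]] 
 [ 0.3471  0.1566 -0.1337] 0.05020854912400708
t 12.47 pos [ 0.537  -0.077   0.1656] yaw(tool y)-90 -1.18 axis x [-0.0239  0.0179 -0.9996]
shift mm [86.6 50.  -2. ] ('turn rad', np.float64(-0.0031))
```

>>> arm_command(
  series=[
    [[0, 0.025, 0], 0],
    [[0, 0.012, 0], 0],
    [[0, 0, 0], 0],
    [[0, 0, 0], 0],
    [[0, 0, 0], 0],
  ],
)

```text
t: 12.88
tool_pos: [0.5377, -0.0312, 0.1675]
tcp_rot: [[-0.022, 0.01, 1.0], [0.019, 1.0, -0.009], [-1.0, 0.019, -0.022]]
ft_force: [1.1, -0.4, 0.5]
opening: 0.0504
```

```bash
python3 - <<'E'
from h import *
plan(.534,-.0254,.08,-1)
E
```

```text
t 12.88 pos [ 0.5377 -0.0312  0.1675] yaw(tool y)-90 -0.55 axis x [-0.0216  0.019  -0.9996]
shift mm [87.6  4.1 -1.9] ('turn rad', np.float64(0.0078))
```

>>> arm_command(
  series=[
    [[0.02, 0.004, -0.002], 0],
    [[0.03, 0, 0], 0],
    [[0.02, 0, 0], 0],
    [[0.008, 0, 0], 0],
    [[0, 0, 0], 0],
  ],
)

```text
t: 13.3
tool_pos: [0.5368, -0.033, 0.0894]
tcp_rot: [[-0.015, 0.019, 1.0], [0.015, 1.0, -0.018], [-1.0, 0.015, -0.015]]
ft_force: [-0.0, -0.5, 0.2]
opening: 0.05
```

```bash
python3 - <<'E'
from h import *
plan(.534,-.0254,.08,-1)
f=cam("wrist"); save("w6",f["frame"],1.5)
E
```

```text
t 13.3 pos [ 0.5368 -0.033   0.0894] yaw(tool y)-90 -1.07 axis x [-0.0148  0.0154 -0.9998]
shift mm [ 9.6  7.4 -2.8] ('turn rad', np.float64(-0.0011))
```

View pics/w6.png

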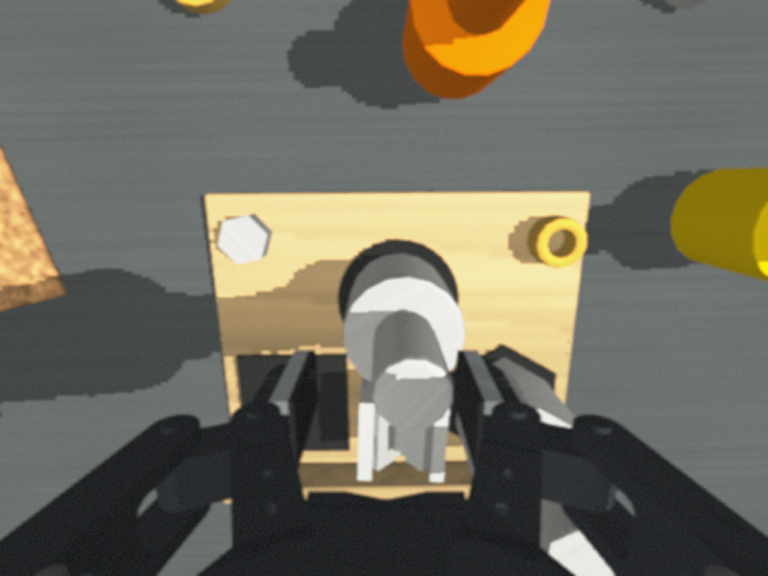

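>>> arm_command(
  series=[
    [[0.0, 0.008, -0.003], 0],
    [[0.005, 0, 0], 0],
    [[0.003, 0, 0], 0],
    [[0, 0, 0], 0],
    [[0, 0, 0], 0],
  ],
)

```text
t: 13.77
tool_pos: [0.5373, -0.0263, 0.0869]
tcp_rot: [[-0.006, 0.021, 1.0], [0.013, 1.0, -0.021], [-1.0, 0.013, -0.007]]
ft_force: [-0.5, -0.0, 0.3]
opening: 0.05
```

```bash
python3 - <<'E'
from h import *
plan(.534,-.0254,.08,-1)
E
```

```text
t 13.77 pos [ 0.5373 -0.0263  0.0869] yaw(tool y)-90 -1.2 axis x [-0.0062  0.0135 -0.9999]
shift mm [ 6.9  0.8 -3.3] ('turn rad', np.float64(-0.0036))
```

>>> arm_command(
  series=[
    [[0.01, 0.001, -0.004], 0],
    [[0.002, 0, 0], 0],
    [[0, 0, 0], 0],
    [[0, 0, 0], 0],
    [[0, 0, 0], 0],
  ],
)

```text
t: 14.18
tool_pos: [0.5358, -0.0253, 0.0779]
tcp_rot: [[-0.0, 0.02, 1.0], [0.012, 1.0, -0.02], [-1.0, 0.012, -0.001]]
ft_force: [1.0, -0.4, 0.2]
opening: 0.05
```

```bash
python3 - <<'E'
from h import *
plan(.534,-.0254,.08,-1)
E
```

```text
t 14.18 pos [ 0.5358 -0.0253  0.0779] yaw(tool y)-90 -1.16 axis x [-3.000e-04  1.220e-02 -9.999e-01]
shift mm [-2.1 -0.1 -1.8] ('turn rad', np.float64(-0.0028))
```

Good. Close and lift.

>>> arm_command(
  series=[
    [[0, 0, 0], 0],
    [[0, 0, 0], 0],
    [[0, 0, 0], 0],
    [[0, 0, 0], 0],
    [[0, 0, 0], 0],
  ],
  grip=0.01,
)

```text
t: 14.6
tool_pos: [0.5368, -0.0255, 0.079]
tcp_rot: [[0.001, 0.02, 1.0], [0.012, 1.0, -0.02], [-1.0, 0.012, 0.001]]
ft_force: [-0.7, 0.8, 0.6]
opening: 0.0247
```

```bash
python3 - <<'E'
from h import *
st()
E
```

```text
14.6 [-10.2726   5.7822  -8.502   75.7566   0.6825  -9.1161] 
 [ 0.5368 -0.0255  0.079 ] 
 [[ 0.0014  0.0202  0.9998]
 [ 0.0118  0.9997 -0.0202]
 [-0.9999  0.0119  0.0012]] 
 [-0.7247  0.8229  0.6271] 0.02468011176265749
```

>>> arm_command(
  series=[
    [[-0.02, 0, 0], 0],
    [[-0.03, 0, 0], 0],
    [[-0.02, -0.01, 0], 0],
    [[0, -0.03, -0.01], 0],
    [[0, -0.036, -0.012], 0],
  ],
)

```text
t: 15.02
tool_pos: [0.5095, -0.0964, 0.1429]
tcp_rot: [[-0.012, 0.009, 1.0], [0.019, 1.0, -0.009], [-1.0, 0.019, -0.013]]
ft_force: [0.9, -0.9, -4.2]
opening: 0.0245
```

```bash
python3 - <<'E'
from h import *
st(); plan(.428,-.3335,.12,-1)
E
```

```text
15.0167 [-18.6346   2.7332  -4.4052  83.894    0.8267 -18.1146] 
 [ 0.5095 -0.0964  0.1429] 
 [[-0.0125  0.0093  0.9999]
 [ 0.0194  0.9998 -0.0091]
 [-0.9997  0.0193 -0.0126]] 
 [ 0.9037 -0.9021 -4.1845] 0.024533192401836334
t 15.02 pos [ 0.5095 -0.0964  0.1429] yaw(tool y)-90 -0.53 axis x [-0.0125  0.0194 -0.9997]
shift mm [  19.3 -238.2  -79. ] ('turn rad', np.float64(0.0081))
```

>>> arm_command(
  series=[
    [[-0.003, -0.038, -0.013], 0],
    [[-0.003, -0.038, -0.013], 0],
    [[-0.003, -0.038, -0.013], 0],
    [[-0.003, -0.038, -0.013], 0],
    [[0, -0.03, -0.01], 0],
  ],
)

```text
t: 15.43
tool_pos: [0.4409, -0.2832, 0.1476]
tcp_rot: [[-0.018, 0.004, 1.0], [0.023, 1.0, -0.003], [-1.0, 0.023, -0.019]]
ft_force: [1.4, -0.4, -3.6]
opening: 0.0246
```

>>> arm_command(
  series=[
    [[0, -0.018, -0.006], 0],
    [[0, -0.006, 0], 0],
    [[0, 0, 0], 0],
    [[0, 0, 0], 0],
    [[0, 0, 0], 0],
  ],
)

```text
t: 15.85
tool_pos: [0.4289, -0.3126, 0.1411]
tcp_rot: [[-0.027, 0.015, 1.0], [0.028, 0.999, -0.014], [-0.999, 0.028, -0.027]]
ft_force: [0.9, 0.3, -3.3]
opening: 0.0247
```

```bash
python3 - <<'E'
from h import *
st(); plan(.428,-.3335,.072,-1)
E
```

```text
15.85 [-43.4077   5.9509  -1.2263  85.043    0.1355 -42.5697] 
 [ 0.4289 -0.3126  0.1411] 
 [[-0.0265  0.015   0.9995]
 [ 0.0283  0.9995 -0.0143]
 [-0.9992  0.0279 -0.0269]] 
 [ 0.936   0.3299 -3.2755] 0.02465103863670001
t 15.85 pos [ 0.4289 -0.3126  0.1411] yaw(tool y)-90 -0.86 axis x [-0.0265  0.0283 -0.9992]
shift mm [ 68.5 -22.8   1.3] ('turn rad', np.float64(0.0024))
```

>>> arm_command(
  series=[
    [[0.01, -0.012, 0], 0],
    [[0.015, -0.006, 0], 0],
    [[0.015, 0, 0], 0],
    [[0.01, 0, 0], 0],
    [[0, 0, 0], 0],
  ],
)

```text
t: 16.27
tool_pos: [0.4306, -0.3254, 0.0873]
tcp_rot: [[-0.025, 0.005, 1.0], [0.029, 1.0, -0.004], [-0.999, 0.029, -0.026]]
ft_force: [-0.9, 0.6, -5.1]
opening: 0.0246
```

```bash
python3 - <<'E'
from h import *
plan(.428,-.3335,.072,-1)
E
```

```text
t 16.27 pos [ 0.4306 -0.3254  0.0873] yaw(tool y)-90 -0.27 axis x [-0.0255  0.0288 -0.9993]
shift mm [15.1 -8.5 -2.1] ('turn rad', np.float64(0.0127))
```

>>> arm_command(
  series=[
    [[0.005, -0.003, 0], 0],
    [[0.004, 0, 0], 0],
    [[0.003, 0, 0], 0],
    [[0, 0, 0], 0],
    [[0, 0, 0], 0],
  ],
)

```text
t: 16.68
tool_pos: [0.4312, -0.3267, 0.0742]
tcp_rot: [[-0.026, 0.001, 1.0], [0.029, 1.0, -0.0], [-0.999, 0.029, -0.026]]
ft_force: [-0.4, 0.5, -4.0]
opening: 0.025
```

>>> arm_command(
  series=[
    [[0.004, 0, 0], 0],
    [[0.002, 0, 0], 0],
    [[0, 0, 0], 0],
    [[0, 0, 0], 0],
    [[0, 0, 0], 0],
  ],
)

```text
t: 17.1
tool_pos: [0.4331, -0.3285, 0.0739]
tcp_rot: [[-0.02, 0.001, 1.0], [0.023, 1.0, -0.001], [-1.0, 0.023, -0.02]]
ft_force: [-0.4, -0.2, -5.1]
opening: 0.0244
```

```bash
python3 - <<'E'
from h import *
plan(.428,-.3335,.072,-1)
E
```

```text
t 17.1 pos [ 0.4331 -0.3285  0.0739] yaw(tool y)-90 -0.06 axis x [-0.0198  0.0235 -0.9995]
shift mm [ 1.9 -5.1 -5. ] ('turn rad', np.float64(0.0164))
```

>>> arm_command(
  series=[
    [[0.004, 0, 0], 0],
    [[0.003, 0, 0], 0],
    [[0.003, 0, 0], 0],
    [[0.002, 0, 0], 0],
    [[0.002, 0, 0], 0],
  ],
)

```text
t: 17.52
tool_pos: [0.4336, -0.3289, 0.0723]
tcp_rot: [[-0.016, 0.001, 1.0], [0.019, 1.0, -0.001], [-1.0, 0.019, -0.016]]
ft_force: [-3.6, 2.7, 6.4]
opening: 0.0247
```

```bash
python3 - <<'E'
from h import *
plan(.428,-.3335,.072,-1)
E
```

```text
t 17.52 pos [ 0.4336 -0.3289  0.0723] yaw(tool y)-90 -0.05 axis x [-0.0156  0.0189 -0.9997]
shift mm [ 0.3 -4.6 -5.6] ('turn rad', np.float64(0.0165))
```

Contact (+6 N). Release.

>>> arm_command(
  series=[
    [[0, 0, 0], 0],
    [[0, 0, 0], 0],
    [[0, 0, 0], 0],
    [[0, 0, 0], 0],
    [[0, 0, 0], 0],
  ],
  grip=0.05,
)

```text
t: 17.93
tool_pos: [0.4357, -0.3311, 0.0737]
tcp_rot: [[-0.011, 0.001, 1.0], [0.014, 1.0, -0.001], [-1.0, 0.014, -0.011]]
ft_force: [0.4, 0.0, -0.3]
opening: 0.0504
```

>>> arm_command(
  series=[
    [[-0.03, 0, 0], 0],
    [[-0.035, 0, 0], 0],
    [[-0.02, 0.02, 0.01], 0],
    [[0, 0.035, 0.017], 0],
    [[0, 0.036, 0.018], 0],
  ],
)

```text
t: 18.35
tool_pos: [0.4794, -0.2448, 0.159]
tcp_rot: [[-0.015, 0.014, 1.0], [0.016, 1.0, -0.014], [-1.0, 0.016, -0.015]]
ft_force: [1.1, -0.3, -1.2]
opening: 0.05
```

```bash
python3 - <<'E'
from h import *
plan(.598,.0335,.16,-1)
f=cam("scene"); save("s5",f["frame"][130:300,60:320],3)
E
```

```text
t 18.35 pos [ 0.4794 -0.2448  0.159 ] yaw(tool y)-90 -0.82 axis x [-0.0152  0.016  -0.9998]
shift mm [  1.6 279.9 114.6] ('turn rad', np.float64(0.0032))
```

View pics/s5.png

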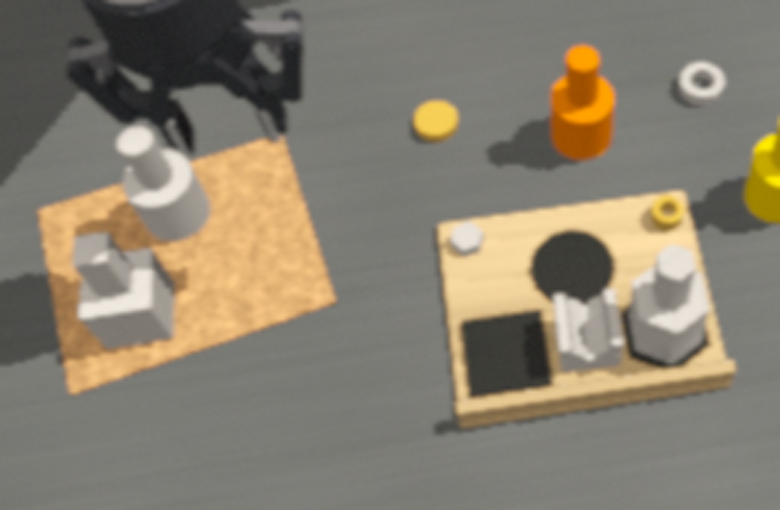

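>>> arm_command(
  series=[
    [[0, 0.037, 0.015], 0],
    [[0, 0.037, 0.015], 0],
    [[0, 0.037, 0.015], 0],
    [[0, 0.037, 0.015], 0],
    [[0, 0.037, 0.015], 0],
  ],
)

```text
t: 18.82
tool_pos: [0.56, -0.057, 0.1624]
tcp_rot: [[-0.008, 0.013, 1.0], [0.016, 1.0, -0.013], [-1.0, 0.016, -0.008]]
ft_force: [2.1, -0.9, -0.1]
opening: 0.0504
```

>>> arm_command(
  series=[
    [[0, 0.03, 0.014], 0],
    [[0, 0.015, 0.008], 0],
    [[0, 0, 0], 0],
    [[0, 0, 0], 0],
    [[0, 0, 0], 0],
  ],
)

```text
t: 19.23
tool_pos: [0.5853, -0.0015, 0.1611]
tcp_rot: [[-0.008, 0.0, 1.0], [0.019, 1.0, -0.0], [-1.0, 0.019, -0.008]]
ft_force: [0.1, 0.4, -0.0]
opening: 0.05
```

```bash
python3 - <<'E'
from h import *
plan(.598,.0335,.08,-1)
E
```

```text
t 19.23 pos [ 0.5853 -0.0015  0.1611] yaw(tool y)-90 -0.01 axis x [-0.008   0.0192 -0.9998]
shift mm [81.7 33.5 13.4] ('turn rad', np.float64(0.0172))
```

>>> arm_command(
  series=[
    [[0, 0.024, 0.009], 0.01],
    [[0, 0.014, 0.004], 0.006],
    [[0, 0, 0], 0],
    [[0.015, 0, 0], 0],
    [[0.02, 0, 0], 0],
  ],
)

```text
t: 19.65
tool_pos: [0.6003, 0.0294, 0.1308]
tcp_rot: [[-0.0, 0.026, 1.0], [0.015, 1.0, -0.026], [-1.0, 0.015, -0.0]]
ft_force: [0.8, 0.2, -0.0]
opening: 0.05
```

```bash
python3 - <<'E'
from h import *
plan(.598,.0335,.08,-1)
E
```

```text
t 19.65 pos [0.6003 0.0294 0.1308] yaw(tool y)-90 -1.49 axis x [-1.000e-04  1.500e-02 -9.999e-01]
shift mm [50.8  3.3 -2.4] ('turn rad', np.float64(-0.0086))
```

>>> arm_command(
  series=[
    [[0.012, 0.004, -0.003], -0.005],
    [[0.012, 0, 0], 0],
    [[0.008, 0, 0], 0],
    [[0, 0, 0], 0],
    [[0, 0, 0], 0],
  ],
)

```text
t: 20.07
tool_pos: [0.5925, 0.0247, 0.0929]
tcp_rot: [[-0.009, 0.03, 1.0], [0.012, 0.999, -0.03], [-1.0, 0.011, -0.009]]
ft_force: [-0.1, 0.2, -0.5]
opening: 0.0497
```

```bash
python3 - <<'E'
from h import *
plan(.598,.0335,.08,-1)
f=cam("wrist"); save("w7",f["frame"],1.5)
E
```

```text
t 20.07 pos [0.5925 0.0247 0.0929] yaw(tool y)-90 -1.73 axis x [-0.0085  0.0117 -0.9999]
shift mm [13.   8.8  5.3] ('turn rad', np.float64(-0.0127))
```

View pics/w7.png

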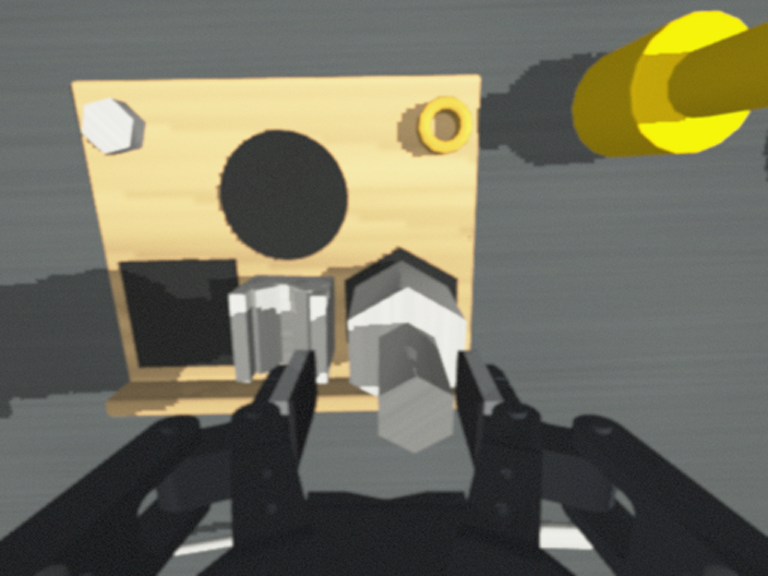

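>>> arm_command(
  series=[
    [[0, 0.01, 0.005], -0.012],
    [[0.005, 0, 0], 0],
    [[0.005, 0, 0], 0],
    [[0, 0, 0], 0],
    [[0, 0, 0], 0],
  ],
)

```text
t: 20.53
tool_pos: [0.6011, 0.0348, 0.0859]
tcp_rot: [[-0.002, 0.017, 1.0], [0.011, 1.0, -0.017], [-1.0, 0.011, -0.002]]
ft_force: [-0.6, -0.2, -0.5]
opening: 0.0501
```

```bash
python3 - <<'E'
from h import *
plan(.598,.0335,.08,-1); print(r.state()["ft_force"])
E
```

```text
t 20.53 pos [0.6011 0.0348 0.0859] yaw(tool y)-90 -1.0 axis x [-0.002   0.0112 -0.9999]
shift mm [ 5.9 -1.4 -3. ] ('turn rad', np.float64(0.0001))
[-0.64515824 -0.21620084 -0.47043163]
```

>>> arm_command(
  series=[
    [[0.008, -0.001, -0.003], 0],
    [[0.002, 0, 0], 0],
    [[0, 0, 0], 0],
    [[0, 0, 0], 0],
    [[0, 0, 0], 0],
  ],
)

```text
t: 20.95
tool_pos: [0.5973, 0.0343, 0.0747]
tcp_rot: [[-0.003, 0.017, 1.0], [0.011, 1.0, -0.017], [-1.0, 0.011, -0.003]]
ft_force: [-0.8, 0.7, 0.2]
opening: 0.0495
```

>>> arm_command(
  series=[
    [[0, 0, 0], 0],
    [[0, 0, 0], 0],
    [[0, 0, 0], 0],
    [[0, 0, 0], 0],
    [[0, 0, 0], 0],
  ],
  grip=0.01,
)

```text
t: 21.37
tool_pos: [0.5976, 0.0339, 0.075]
tcp_rot: [[-0.002, 0.017, 1.0], [0.01, 1.0, -0.017], [-1.0, 0.01, -0.002]]
ft_force: [0.6, -0.5, -0.9]
opening: 0.0234
```

```bash
python3 - <<'E'
from h import *
st()
E
```

```text
21.3667 [-3.4842 14.9554  1.5022 76.693   0.5935 -2.5162] 
 [0.5976 0.0339 0.075 ] 
 [[-0.0019  0.0169  0.9999]
 [ 0.0105  0.9998 -0.0169]
 [-0.9999  0.0105 -0.0021]] 
 [ 0.5732 -0.488  -0.908 ] 0.02335601638969868
```

>>> arm_command(
  series=[
    [[-0.02, 0, 0], 0],
    [[-0.03, 0, 0], 0],
    [[-0.035, 0, 0], 0],
    [[-0.03, -0.015, 0], 0],
    [[0, -0.036, -0.01], 0],
  ],
)

```text
t: 21.78
tool_pos: [0.5816, -0.0122, 0.1822]
tcp_rot: [[-0.023, 0.008, 1.0], [0.017, 1.0, -0.008], [-1.0, 0.017, -0.023]]
ft_force: [1.9, -0.8, -3.3]
opening: 0.0234
```

```bash
python3 - <<'E'
from h import *
st(); plan(.493,-.2685,.17,-1)
E
```

```text
21.7833 [-8.2364 12.4733 10.7946 89.7757  0.7974 -7.7848] 
 [ 0.5816 -0.0122  0.1822] 
 [[-0.0231  0.0083  0.9997]
 [ 0.0174  0.9998 -0.0079]
 [-0.9996  0.0172 -0.0233]] 
 [ 1.9455 -0.8092 -3.2528] 0.023443414376156227
t 21.78 pos [ 0.5816 -0.0122  0.1822] yaw(tool y)-90 -0.47 axis x [-0.0231  0.0174 -0.9996]
shift mm [   9.8 -257.2  -86.2] ('turn rad', np.float64(0.0092))
```

>>> arm_command(
  series=[
    [[-0.003, -0.038, -0.012], 0],
    [[-0.003, -0.038, -0.012], 0],
    [[-0.003, -0.038, -0.012], 0],
    [[-0.003, -0.038, -0.012], 0],
    [[-0.002, -0.038, -0.012], 0],
  ],
)

```text
t: 22.2
tool_pos: [0.5184, -0.2052, 0.1919]
tcp_rot: [[-0.026, -0.001, 1.0], [0.02, 1.0, 0.002], [-0.999, 0.02, -0.026]]
ft_force: [1.1, 0.5, -3.3]
opening: 0.0233
```

>>> arm_command(
  series=[
    [[0, -0.025, -0.008], 0],
    [[0, -0.01, -0.003], 0],
    [[0, 0, 0], 0],
    [[0, 0, 0], 0],
    [[0, 0, 0], 0],
  ],
)

```text
t: 22.62
tool_pos: [0.5015, -0.2483, 0.186]
tcp_rot: [[-0.035, 0.011, 0.999], [0.023, 1.0, -0.01], [-0.999, 0.023, -0.035]]
ft_force: [-0.2, -0.8, -4.1]
opening: 0.0232
```

```bash
python3 - <<'E'
from h import *
plan(.493,-.2685,.068,-1)
E
```

```text
t 22.62 pos [ 0.5015 -0.2483  0.186 ] yaw(tool y)-90 -0.62 axis x [-0.0345  0.0233 -0.9991]
shift mm [117.7 -23.   -4.1] ('turn rad', np.float64(0.0066))
```

>>> arm_command(
  series=[
    [[0.015, -0.012, -0.003], 0],
    [[0.022, -0.005, 0], 0],
    [[0.022, 0, 0], 0],
    [[0.018, 0, 0], 0],
    [[0, 0, 0], 0],
  ],
)

```text
t: 23.03
tool_pos: [0.5003, -0.2552, 0.107]
tcp_rot: [[-0.031, -0.002, 1.0], [0.026, 1.0, 0.003], [-0.999, 0.026, -0.031]]
ft_force: [-0.8, 0.4, -4.5]
opening: 0.0233
```

```bash
python3 - <<'E'
from h import *
plan(.493,-.2685,.068,-1)
E
```

```text
t 23.03 pos [ 0.5003 -0.2552  0.107 ] yaw(tool y)-90 0.1 axis x [-0.0307  0.026  -0.9992]
shift mm [ 38.9 -14.3  -6.1] ('turn rad', np.float64(0.0193))
```

>>> arm_command(
  series=[
    [[0.008, -0.01, -0.003], 0],
    [[0.01, 0, 0], 0],
    [[0.006, 0, 0], 0],
    [[0.003, 0, 0], 0],
    [[0, 0, 0], 0],
  ],
)

```text
t: 23.45
tool_pos: [0.4986, -0.261, 0.0793]
tcp_rot: [[-0.029, -0.009, 1.0], [0.027, 1.0, 0.01], [-0.999, 0.027, -0.029]]
ft_force: [-0.5, 0.2, -3.4]
opening: 0.0233
```

```bash
python3 - <<'E'
from h import *
plan(.493,-.2685,.068,-1)
E
```

```text
t 23.45 pos [ 0.4986 -0.261   0.0793] yaw(tool y)-90 0.51 axis x [-0.0295  0.0269 -0.9992]
shift mm [11.2 -7.7 -5.3] ('turn rad', np.float64(0.0263))
```

>>> arm_command(
  series=[
    [[0.004, 0, 0], 0],
    [[0.003, 0, 0], 0],
    [[0.002, 0, 0], 0],
    [[0.002, 0, 0], 0],
    [[0.002, 0, 0], 0],
  ],
)

```text
t: 23.87
tool_pos: [0.5002, -0.2618, 0.0685]
tcp_rot: [[-0.025, -0.009, 1.0], [0.024, 1.0, 0.01], [-0.999, 0.024, -0.024]]
ft_force: [-3.0, 2.0, 11.6]
opening: 0.0231
```

>>> arm_command(
  series=[
    [[0.003, 0, 0], 0],
    [[0.003, 0, 0], 0],
    [[0.002, 0, 0], 0],
    [[0.002, 0, 0], 0],
    [[0.002, 0, 0], 0],
  ],
)

```text
t: 24.28
tool_pos: [0.5006, -0.2619, 0.0684]
tcp_rot: [[-0.02, -0.009, 1.0], [0.02, 1.0, 0.009], [-1.0, 0.021, -0.02]]
ft_force: [-3.6, 2.7, 7.9]
opening: 0.0234
```

```bash
python3 - <<'E'
from h import *
plan(.493,-.2685,.068,-1)
E
```

```text
t 24.28 pos [ 0.5006 -0.2619  0.0684] yaw(tool y)-90 0.51 axis x [-0.0198  0.0204 -0.9996]
shift mm [ 0.4 -6.5 -7.7] ('turn rad', np.float64(0.0264))
```

>>> arm_command(
  series=[
    [[0, 0, 0], 0],
    [[0, 0, 0], 0],
    [[0, 0, 0], 0],
    [[0, 0, 0], 0],
    [[0, 0, 0], 0],
  ],
  grip=0.05,
)

```text
t: 24.7
tool_pos: [0.5037, -0.2642, 0.0706]
tcp_rot: [[-0.012, -0.009, 1.0], [0.015, 1.0, 0.009], [-1.0, 0.016, -0.012]]
ft_force: [-0.9, -0.0, -0.5]
opening: 0.0499
```

>>> arm_command(
  series=[
    [[-0.025, 0, 0], 0],
    [[-0.03, 0, 0], 0],
    [[-0.02, 0.02, 0.006], 0],
    [[0, 0.035, 0.012], 0],
    [[0, 0.036, 0.012], 0],
  ],
)

```text
t: 25.12
tool_pos: [0.5325, -0.1783, 0.1464]
tcp_rot: [[-0.016, 0.004, 1.0], [0.015, 1.0, -0.004], [-1.0, 0.015, -0.016]]
ft_force: [0.2, 0.9, -0.9]
opening: 0.0499
```

```bash
python3 - <<'E'
from h import *
plan(.596,-.026,.1,-1)
for n in("scene","top"):
    f=cam(n); save(n+"6",f["frame"][(130 if n=="scene" else 130):300,:],1.56)
    c=proj(f,(.596,-.026,.04)); u,v=int(c[0]),int(c[1]); save(n+"6v",f["frame"][v-30:v+30,u-40:u+40],9); print(n,u,v)
E
```

```text
t 25.12 pos [ 0.5325 -0.1783  0.1464] yaw(tool y)-90 -0.22 axis x [-0.0158  0.0154 -0.9998]
shift mm [ 47.7 151.8  63.7] ('turn rad', np.float64(0.0137))
scene 255 237
top 276 167
```

View pics/scene6.png

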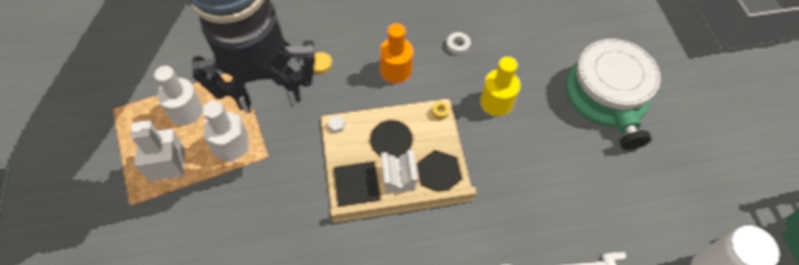

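View pics/top6v.png

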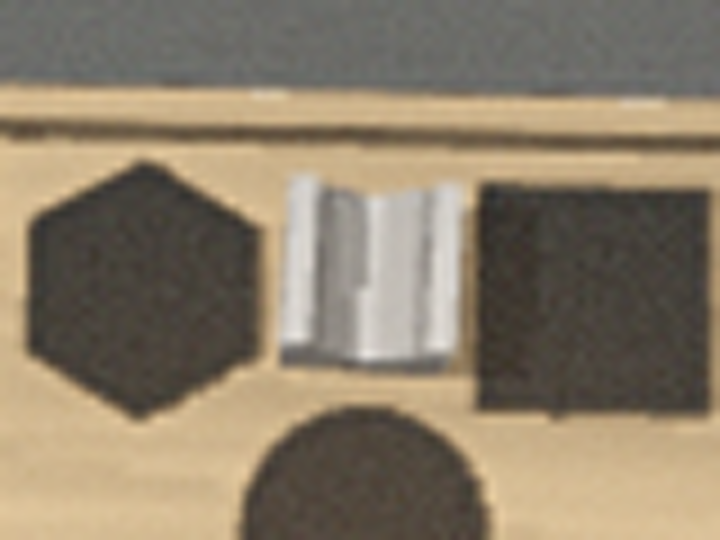

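View pics/scene6v.png

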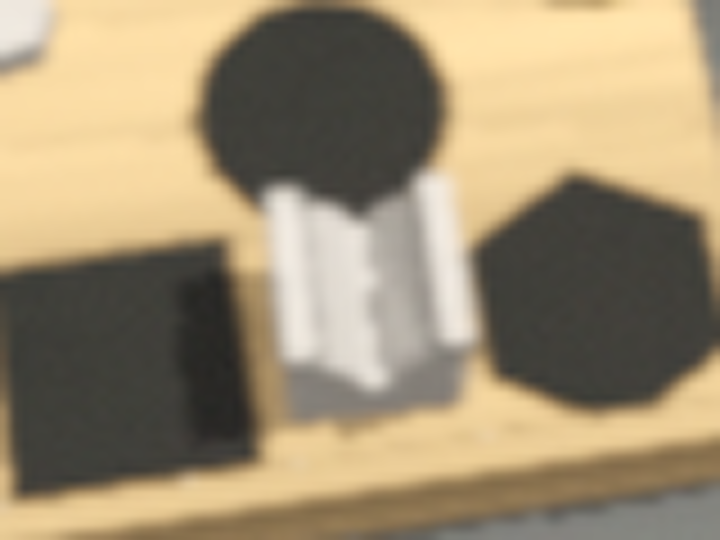

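```bash
python3 - <<'E'
from h import *
from scipy import ndimage
S=6
for n in("scene","top"):
    f=cam(n); hsv=cv2.cvtColor(cv2.resize(f["frame"],None,fx=S,fy=S,interpolation=cv2.INTER_CUBIC),cv2.COLOR_BGR2HSV)
    W=lambda u,v,z: ray(f,(u+.5)/S-.5,(v+.5)/S-.5,z)[:2]
    c0=proj(f,(.57,-.026,.01))*S; m=np.zeros(hsv.shape[:2],np.uint8)
    q=np.array([proj(f,p)*S for p in ((.49,.07,.01),(.635,.07,.01),(.635,-.13,.01),(.49,-.13,.01))]).astype(np.int32)
    cv2.fillPoly(m,[q],1); d=((hsv[...,2]<95)&(m>0)).astype(np.uint8)
    l,k=ndimage.label(d)
    for i in range(1,k+1):
        if (l==i).sum()<3000: continue
        c=max(cv2.findContours((l==i).astype(np.uint8),0,1)[0],key=cv2.contourArea)[:,0]
        p=np.array([W(u,v,.011) for u,v in c]).astype(np.float32)
        M=cv2.moments(p.reshape(-1,1,2)); print(n,"pad centroid",round(M["m10"]/M["m00"],4),round(M["m01"]/M["m00"],4),"area cm2",M["m00"]*1e4,"minrect",cv2.minAreaRect(p),"circ",cv2.minEnclosingCircle(p))
    b=((hsv[...,1]<30)&(hsv[...,2]>110)&(m>0)).astype(np.uint8)
    P=cloud(f); Z=cv2.resize(P[...,2].astype(np.float32),None,fx=S,fy=S)
    l,k=ndimage.label(b)
    for i in range(1,k+1):
        if (l==i).sum()<4000: continue
        c=max(cv2.findContours((l==i).astype(np.uint8),0,1)[0],key=cv2.contourArea)[:,0]
        p=np.array([W(u,v,.048) for u,v in c]).astype(np.float32); print(n,"vb",cv2.minAreaRect(p),(l==i).sum())
    # table ellipse
E
```

```text
scene pad centroid 0.5331 -0.0257 area cm2 26.531260702077255 minrect ((0.5329880714416504, -0.025602340698242188), (0.05932139232754707, 0.05747384577989578), 70.2968978881836) circ ((0.534561038017273, -0.026036512106657028), 0.030681246891617775)
scene pad centroid 0.5979 0.033 area cm2 27.609479712000784 minrect ((0.5966306924819946, 0.03297867625951767), (0.057374875992536545, 0.06118366867303848), 88.81993103027344) circ ((0.5982487201690674, 0.033294156193733215), 0.03261570632457733)
scene pad centroid 0.5968 -0.0862 area cm2 33.33070658080417 minrect ((0.5967967510223389, -0.08602070063352585), (0.059107594192028046, 0.05856017395853996), 89.28081512451172) circ ((0.5967109203338623, -0.08685389906167984), 0.039777275174856186)
scene vb ((0.6028856039047241, -0.025917693972587585), (0.0457879863679409, 0.06113886833190918), 88.65988159179688) 16668
top pad centroid 0.5974 0.0331 area cm2 30.389670159330294 minrect ((0.5972118377685547, 0.03292272239923477), (0.06733231246471405, 0.059826306998729706), 0.3584902286529541) circ ((0.5972883701324463, 0.03280777484178543), 0.034130312502384186)
top pad centroid 0.5957 -0.0865 area cm2 35.69907846266873 minrect ((0.5956860184669495, -0.08650686591863632), (0.06138262897729874, 0.060874566435813904), 89.24202728271484) circ ((0.5956885814666748, -0.08714285492897034), 0.04200076311826706)
top pad centroid 0.5338 -0.0258 area cm2 30.245386104220255 minrect ((0.5338994264602661, -0.025918342173099518), (0.062046363949775696, 0.06267959624528885), 27.031431198120117) circ ((0.5339417457580566, -0.025609279051423073), 0.03180563822388649)
top vb ((0.5950282216072083, -0.025827784091234207), (0.044381991028785706, 0.047714948654174805), 86.90926361083984) 12868
```

>>> arm_command(
  series=[
    [[0, 0.03, 0.013], 0.01],
    [[0, 0.036, 0.016], 0.01],
    [[0, 0.03, 0.014], 0.01],
    [[0, 0.015, 0.005], 0],
    [[0, 0, 0], 0],
  ],
  grip=0.064,
)

```text
t: 25.73
tool_pos: [0.5816, -0.0711, 0.1425]
tcp_rot: [[-0.022, 0.042, 0.999], [0.013, 0.999, -0.042], [-1.0, 0.012, -0.022]]
ft_force: [-0.5, -0.6, 0.5]
opening: 0.0639
```

```bash
python3 - <<'E'
from h import *
plan(.596,-.026,.015,-2)
for n in("scene","top"):
    f=cam(n); P=cloud(f); S=4
    g=cv2.resize(f["frame"],None,fx=S,fy=S,interpolation=cv2.INTER_CUBIC); hsv=cv2.cvtColor(g,cv2.COLOR_BGR2HSV)
    m=np.zeros(hsv.shape[:2],np.uint8); c=proj(f,(.505,.327,.06))*S; cv2.circle(m,(int(c[0]),int(c[1])),68*S//2+20,1,-1)
    b=((hsv[...,2]>150)&(hsv[...,1]<40)&(m>0)).astype(np.uint8)
    k=max(cv2.findContours(b,0,1)[0],key=cv2.contourArea); k=cv2.convexHull(k)[:,0]
    p=np.array([ray(f,(u+.5)/S-.5,(v+.5)/S-.5,.06)[:2] for u,v in k]).astype(np.float32); print(n,cv2.fitEllipse(p),cv2.minEnclosingCircle(p))
E
```

```text
t 25.73 pos [ 0.5816 -0.0711  0.1425] yaw(tool y)-90 -2.43 axis x [-0.0216  0.013  -0.9997]
shift mm [127.8  44.1  15.3] ('turn rad', np.float64(-0.0074))
scene ((0.5038689970970154, 0.3276073634624481), (0.12445182353258133, 0.1252056062221527), 51.262351989746094) ((0.5038750767707825, 0.3276587724685669), 0.06300368160009384)
top ((0.5043535232543945, 0.327301025390625), (0.11989510804414749, 0.12023630738258362), 6.956417083740234) ((0.5044538974761963, 0.327314168214798), 0.06036188825964928)
```

>>> arm_command(
  series=[
    [[0, 0.03, 0.01], 0],
    [[0, 0.016, 0.006], 0],
    [[0.01, 0, 0], 0],
    [[0.03, 0, 0], 0],
    [[0.02, 0, 0], 0],
  ],
)

```text
t: 26.25
tool_pos: [0.6003, -0.0386, 0.0855]
tcp_rot: [[-0.013, 0.057, 0.998], [0.004, 0.998, -0.057], [-1.0, 0.004, -0.013]]
ft_force: [-1.0, -0.7, -0.3]
opening: 0.0639
```

```bash
python3 - <<'E'
from h import *
plan(.596,-.026,.015,-2.5)
f=cam("wrist"); save("w8",f["frame"],1.5)
E
```

```text
t 26.25 pos [ 0.6003 -0.0386  0.0855] yaw(tool y)-90 -3.27 axis x [-0.0132  0.0044 -0.9999]
shift mm [70.6 12.1 -4.1] ('turn rad', np.float64(-0.0135))
```

View pics/w8.png

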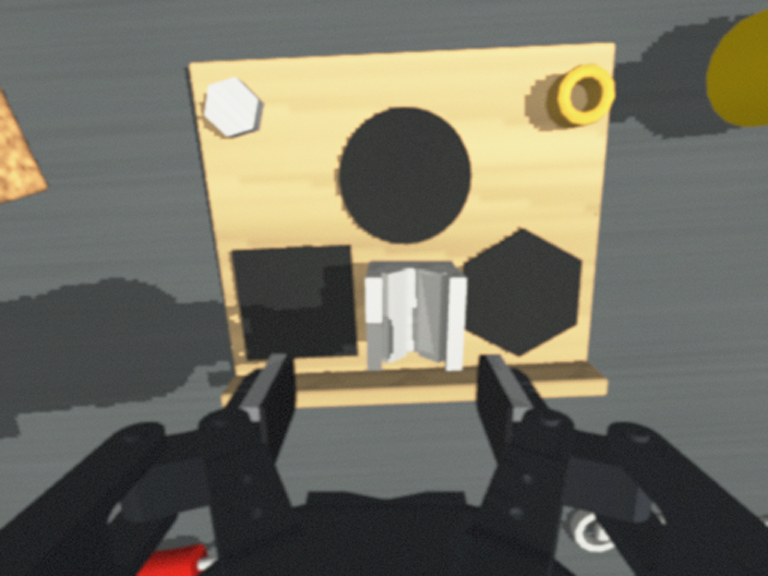

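>>> arm_command(
  series=[
    [[0, 0.011, -0.003], 0],
    [[0.008, 0.003, 0], 0],
    [[0.012, 0, 0], 0],
    [[0.008, 0, 0], 0],
    [[0, 0, 0], 0],
  ],
)

```text
t: 26.72
tool_pos: [0.5923, -0.0288, 0.0504]
tcp_rot: [[-0.023, 0.065, 0.998], [0.004, 0.998, -0.065], [-1.0, 0.002, -0.023]]
ft_force: [-1.5, -0.2, -0.6]
opening: 0.064
```

```bash
python3 - <<'E'
from h import *
plan(.596,-.026,.015,-3)
E
```

```text
t 26.72 pos [ 0.5923 -0.0288  0.0504] yaw(tool y)-90 -3.72 axis x [-0.0228  0.0038 -0.9997]
shift mm [35.3  3.   4.3] ('turn rad', np.float64(-0.0126))
```

>>> arm_command(
  series=[
    [[0.008, 0.003, 0.005], -0.01],
    [[0.01, 0.001, 0.001], 0],
    [[0.008, 0, 0], 0],
    [[0.002, 0, 0], 0],
    [[0, 0, 0], 0],
  ],
)

```text
t: 27.13
tool_pos: [0.6, -0.0251, 0.0205]
tcp_rot: [[-0.02, 0.054, 0.998], [0.003, 0.999, -0.054], [-1.0, 0.002, -0.02]]
ft_force: [0.4, -0.2, 0.1]
opening: 0.0638
```

```bash
python3 - <<'E'
from h import *
plan(.596,-.026,.015,-3); print(r.state()["ft_force"])
f=cam("wrist"); save("w9",f["frame"],1.5)
E
```

```text
t 27.13 pos [ 0.6    -0.0251  0.0205] yaw(tool y)-90 -3.07 axis x [-0.0199  0.003  -0.9998]
shift mm [ 5.6 -1.1 -3.8] ('turn rad', np.float64(-0.0013))
[ 0.4094736  -0.24504999  0.11127711]
```

View pics/w9.png

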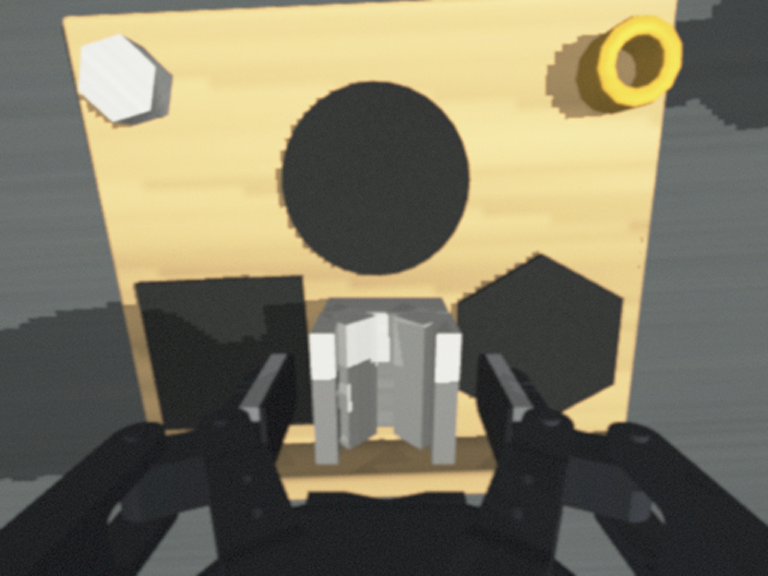

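>>> arm_command(
  series=[
    [[0.006, -0.001, -0.004], 0],
    [[0, 0, 0], 0],
    [[0, 0, 0], 0],
    [[0, 0, 0], 0],
    [[0, 0, 0], 0],
  ],
)

```text
t: 27.6
tool_pos: [0.5958, -0.0261, 0.0152]
tcp_rot: [[-0.019, 0.054, 0.998], [0.003, 0.999, -0.054], [-1.0, 0.002, -0.019]]
ft_force: [-0.4, -1.6, 0.2]
opening: 0.0641
```

>>> arm_command(
  series=[
    [[0, 0, 0], 0],
    [[0, 0, 0], 0],
    [[0, 0, 0], 0],
    [[0, 0, 0], 0],
    [[0, 0, 0], 0],
  ],
  grip=0.03,
)

```text
t: 28.02
tool_pos: [0.5964, -0.026, 0.0161]
tcp_rot: [[-0.017, 0.054, 0.998], [0.003, 0.999, -0.054], [-1.0, 0.002, -0.017]]
ft_force: [0.2, 0.3, 0.4]
opening: 0.043
```

```bash
python3 - <<'E'
from h import *
st()
E
```

```text
28.0167 [-8.9353 17.7912 -1.9304 71.2736  0.0158 -5.8654] 
 [ 0.5964 -0.026   0.0161] 
 [[-0.0171  0.0536  0.9984]
 [ 0.003   0.9986 -0.0535]
 [-0.9998  0.002  -0.0172]] 
 [0.2313 0.2592 0.434 ] 0.043014571738410425
```

>>> arm_command(
  series=[
    [[-0.02, 0, 0], 0],
    [[-0.035, 0, 0], 0],
    [[-0.04, 0, 0], 0],
    [[-0.035, 0.01, 0], 0],
    [[-0.01, 0.03, 0], 0],
  ],
)

```text
t: 28.43
tool_pos: [0.5915, 0.0101, 0.1458]
tcp_rot: [[-0.047, 0.061, 0.997], [0.003, 0.998, -0.061], [-0.999, 0.0, -0.047]]
ft_force: [1.9, 0.0, -3.7]
opening: 0.0431
```

>>> arm_command(
  series=[
    [[-0.003, 0.038, -0.008], 0],
    [[-0.003, 0.038, -0.008], 0],
    [[-0.003, 0.038, -0.008], 0],
    [[-0.003, 0.038, -0.008], 0],
    [[-0.003, 0.038, -0.008], 0],
  ],
)

```text
t: 28.85
tool_pos: [0.5656, 0.2041, 0.1623]
tcp_rot: [[-0.046, 0.072, 0.996], [0.001, 0.997, -0.072], [-0.999, -0.003, -0.046]]
ft_force: [0.9, 0.1, -4.5]
opening: 0.0434
```

```bash
python3 - <<'E'
from h import *
st(); plan(.5043,.3273,.13,-3)
E
```

```text
28.85 [13.1209 16.766  13.6211 89.4145  0.6337 17.2423] 
 [0.5656 0.2041 0.1623] 
 [[-0.046   0.0721  0.9963]
 [ 0.0006  0.9974 -0.0721]
 [-0.9989 -0.0027 -0.0459]] 
 [ 0.8933  0.0738 -4.459 ] 0.043366217030444326
t 28.85 pos [0.5656 0.2041 0.1623] yaw(tool y)-90 -4.13 axis x [-0.046   0.0006 -0.9989]
shift mm [ 35.1 118.5 -68.5] ('turn rad', np.float64(-0.0198))
```

>>> arm_command(
  series=[
    [[0, 0.033, -0.02], 0],
    [[0, 0.03, -0.02], 0],
    [[0, 0.02, -0.014], 0],
    [[0, 0.01, -0.006], 0],
    [[0, 0, 0], 0],
  ],
)

```text
t: 29.27
tool_pos: [0.5043, 0.3134, 0.1574]
tcp_rot: [[-0.057, 0.062, 0.996], [0.001, 0.998, -0.062], [-0.998, -0.003, -0.057]]
ft_force: [1.0, -0.8, -4.9]
opening: 0.0433
```

```bash
python3 - <<'E'
from h import *
st(); plan(.5043,.3273,.07,-3)
E
```

```text
29.2667 [24.6433 15.9994 12.1134 89.0853  1.3954 28.1495] 
 [0.5043 0.3134 0.1574] 
 [[-0.0573  0.0617  0.9965]
 [ 0.0005  0.9981 -0.0618]
 [-0.9984 -0.003  -0.0572]] 
 [ 0.9638 -0.7643 -4.934 ] 0.043299977905100547
t 29.27 pos [0.5043 0.3134 0.1574] yaw(tool y)-90 -3.54 axis x [-0.0573  0.0005 -0.9984]
shift mm [87.3 14.1  4.2] ('turn rad', np.float64(-0.0094))
```

>>> arm_command(
  series=[
    [[0.012, 0.01, 0.003], 0],
    [[0.018, 0.005, 0.003], 0],
    [[0.015, 0, 0], 0],
    [[0.008, 0, 0], 0],
    [[0, 0, 0], 0],
  ],
)

```text
t: 29.68
tool_pos: [0.5102, 0.3259, 0.0961]
tcp_rot: [[-0.059, 0.065, 0.996], [-0.004, 0.998, -0.065], [-0.998, -0.008, -0.059]]
ft_force: [-0.1, -0.6, -5.7]
opening: 0.0431
```

```bash
python3 - <<'E'
from h import *
st(); plan(.5043,.3273,.07,-3)
E
```

```text
29.6833 [25.568  18.7289  8.4761 82.9029  1.248  29.2654] 
 [0.5102 0.3259 0.0961] 
 [[-0.059   0.0648  0.9961]
 [-0.0041  0.9979 -0.0652]
 [-0.9982 -0.0079 -0.0587]] 
 [-0.0943 -0.573  -5.7335] 0.043073779384551585
t 29.68 pos [0.5102 0.3259 0.0961] yaw(tool y)-90 -3.72 axis x [-0.059  -0.0041 -0.9982]
shift mm [26.4  1.2 -4.5] ('turn rad', np.float64(-0.0125))
```

>>> arm_command(
  series=[
    [[0.006, 0.001, -0.007], 0],
    [[0.006, 0, -0.001], 0],
    [[0.004, 0, 0], 0],
    [[0.002, 0, 0], 0],
    [[0, 0, 0], 0],
  ],
)

```text
t: 30.1
tool_pos: [0.5033, 0.3233, 0.0752]
tcp_rot: [[-0.061, 0.071, 0.996], [-0.007, 0.997, -0.072], [-0.998, -0.011, -0.06]]
ft_force: [-0.1, -0.2, -5.2]
opening: 0.0431
```

```bash
python3 - <<'E'
from h import *
st(); plan(.5043,.3273,.07,-3)
E
```

```text
30.1 [25.679  18.325   5.5566 80.5466  1.157  29.7407] 
 [0.5033 0.3233 0.0752] 
 [[-0.0609  0.0711  0.9956]
 [-0.0069  0.9974 -0.0716]
 [-0.9981 -0.0112 -0.0602]] 
 [-0.0907 -0.2024 -5.2133] 0.04308674907821898
t 30.1 pos [0.5033 0.3233 0.0752] yaw(tool y)-90 -4.08 axis x [-0.0609 -0.0069 -0.9981]
shift mm [5.1 4.1 1. ] ('turn rad', np.float64(-0.0188))
```

>>> arm_command(
  series=[
    [[0.001, 0.005, 0.001], 0],
    [[0.002, 0, 0], 0],
    [[0.002, 0, 0], 0],
    [[0.002, 0, 0], 0],
    [[0.002, 0, 0], 0],
  ],
)

```text
t: 30.52
tool_pos: [0.5071, 0.3292, 0.0689]
tcp_rot: [[-0.055, 0.072, 0.996], [-0.004, 0.997, -0.072], [-0.998, -0.008, -0.055]]
ft_force: [-3.6, -2.4, 6.3]
opening: 0.0432
```

```bash
python3 - <<'E'
from h import *
st(); plan(.5043,.3273,.07,-3)
E
```

```text
30.5167 [26.0281 19.0403  5.7437 79.6615  1.1599 30.1449] 
 [0.5071 0.3292 0.0689] 
 [[-0.0552  0.0721  0.9959]
 [-0.0044  0.9974 -0.0724]
 [-0.9985 -0.0084 -0.0548]] 
 [-3.5534 -2.375   6.3288] 0.04320447126027898
t 30.52 pos [0.5071 0.3292 0.0689] yaw(tool y)-90 -4.13 axis x [-0.0552 -0.0044 -0.9985]
shift mm [-0.9 -2.1 -2.7] ('turn rad', np.float64(-0.0198))
```

```bash
python3 - <<'E'
from h import *
f=cam("wrist"); g=f["frame"].copy()
c=np.array([.5043,.3273])
for a in np.linspace(0,2*np.pi,60):
    p=proj(f,(c[0]+.06*np.cos(a),c[1]+.06*np.sin(a),.06)); 
    if abs(p).max()<2000: cv2.circle(g,tuple(p.astype(int)),1,(0,0,255),-1)
    p=proj(f,(c[0]+.031*np.cos(a),c[1]+.031*np.sin(a),.1)); cv2.circle(g,tuple(p.astype(int)),1,(255,0,0),-1)
save("w10",g,1.5)
f=cam("scene"); save("s10",f["frame"][120:240,340:460],5)
E
```

```text
(no output)
```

View pics/w10.png

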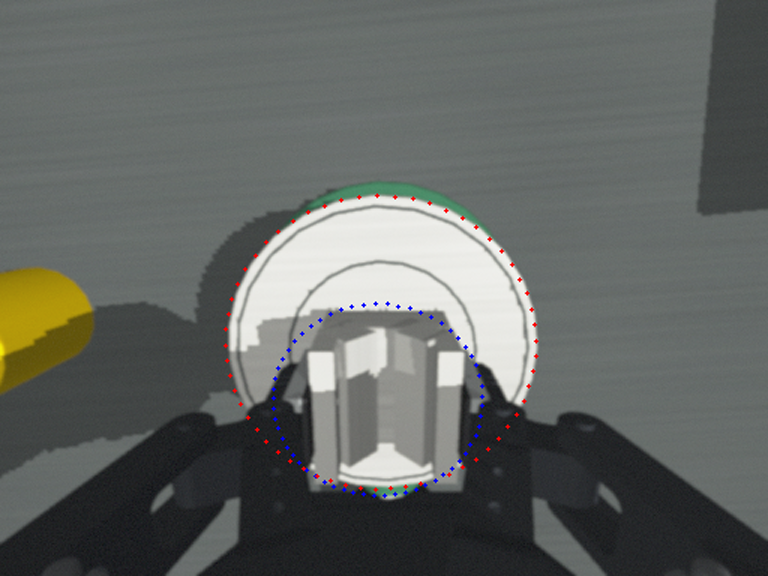

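View pics/s10.png

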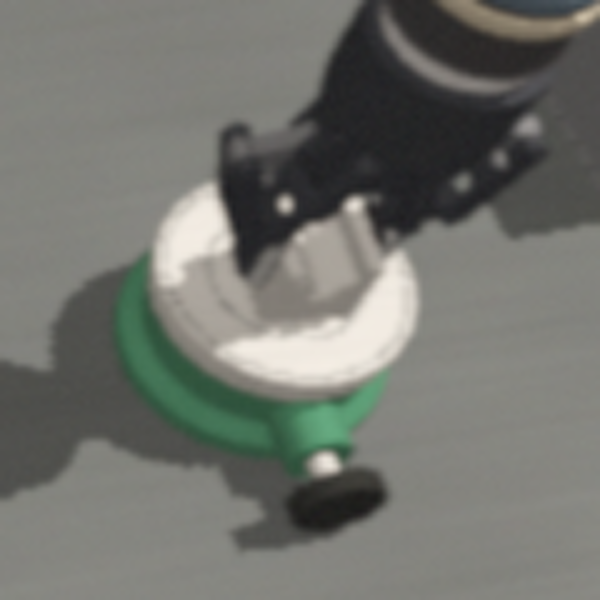

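```bash
python3 - <<'E'
from h import *
f=cam("wrist")
# block top corners, /1.5 ; block tilted ~.04: z slightly varies, front/back
p=np.array([ray(f,u/1.5,v/1.5,.101)[:2] for u,v in ((308,352),(464,352),(309,490),(463,490))]); print(p,p.mean(0))
b=np.array([ray(f,u/1.5,v/1.5,.061)[:2] for u,v in ((316,310),(446,311))]); print("bottom front?",b)
E
```

```text
[[0.48587557 0.30871674]
 [0.48892843 0.35304684]
 [0.53107086 0.30388812]
 [0.53420653 0.35140497]] [0.51002034 0.32926417]
bottom front? [[0.48440764 0.30450414]
 [0.48818911 0.35318813]]
```

>>> arm_command(
  series=[
    [[-0.008, 0, -0.001], 0],
    [[0, -0.003, -0.006], 0],
    [[0, 0, 0], 0],
    [[0, 0, 0], 0],
    [[0, 0, 0], 0],
  ],
)

```text
t: 31.08
tool_pos: [0.4993, 0.3266, 0.0773]
tcp_rot: [[-0.055, 0.072, 0.996], [-0.004, 0.997, -0.072], [-0.998, -0.008, -0.055]]
ft_force: [-0.6, -0.5, -4.3]
opening: 0.0434
```

```bash
python3 - <<'E'
from h import *
st(); plan(.5023,.3268,.069,-3)
E
```

```text
31.0833 [26.117  17.6371  4.9708 80.2848  1.1859 30.2198] 
 [0.4993 0.3266 0.0773] 
 [[-0.0553  0.0719  0.9959]
 [-0.0041  0.9974 -0.0722]
 [-0.9985 -0.0081 -0.0549]] 
 [-0.6267 -0.4587 -4.3415] 0.04342191275172603
t 31.08 pos [0.4993 0.3266 0.0773] yaw(tool y)-90 -4.12 axis x [-0.0553 -0.0041 -0.9985]
shift mm [8.2 0.5 3.4] ('turn rad', np.float64(-0.0196))
```

>>> arm_command(
  series=[
    [[0.003, 0, 0.001], 0],
    [[0.002, 0, 0], 0],
    [[0.002, 0, 0], 0],
    [[0, 0, 0], 0],
    [[0, 0, 0], 0],
  ],
)

```text
t: 31.5
tool_pos: [0.5001, 0.3265, 0.069]
tcp_rot: [[-0.055, 0.072, 0.996], [-0.004, 0.997, -0.072], [-0.998, -0.008, -0.055]]
ft_force: [-0.1, -0.7, -2.1]
opening: 0.043
```

```bash
python3 - <<'E'
from h import *
st(); plan(.5032,.3273,.069,-3)
E
```

```text
31.5 [26.0771 17.9487  4.3985 79.3994  1.1926 30.1838] 
 [0.5001 0.3265 0.069 ] 
 [[-0.0554  0.0719  0.9959]
 [-0.0039  0.9974 -0.0723]
 [-0.9985 -0.0079 -0.0549]] 
 [-0.1446 -0.6517 -2.0707] 0.042963650686975226
t 31.5 pos [0.5001 0.3265 0.069 ] yaw(tool y)-90 -4.12 axis x [-0.0554 -0.0039 -0.9985]
shift mm [-0.1  1.   3. ] ('turn rad', np.float64(-0.0196))
```

>>> arm_command(
  series=[
    [[-0.003, 0.001, 0.004], 0],
    [[0, 0, 0], 0],
    [[0, 0, 0], 0],
    [[0, 0, 0], 0],
    [[0, 0, 0], 0],
  ],
)

```text
t: 31.92
tool_pos: [0.5048, 0.3272, 0.0715]
tcp_rot: [[-0.056, 0.072, 0.996], [-0.004, 0.997, -0.072], [-0.998, -0.009, -0.056]]
ft_force: [-0.6, 0.2, -4.8]
opening: 0.043
```

```bash
python3 - <<'E'
from h import *
st(); plan(.5032,.3273,.069,-3)
f=cam("wrist"); save("w11",f["frame"],1.5)
E
```

```text
31.9167 [25.942  18.5719  5.4552 79.8867  1.1761 30.0583] 
 [0.5048 0.3272 0.0715] 
 [[-0.0561  0.0721  0.9958]
 [-0.0045  0.9974 -0.0724]
 [-0.9984 -0.0085 -0.0556]] 
 [-0.5898  0.1576 -4.7725] 0.042981707476198665
t 31.92 pos [0.5048 0.3272 0.0715] yaw(tool y)-90 -4.13 axis x [-0.0561 -0.0045 -0.9984]
shift mm [ 2.6  0.  -1.5] ('turn rad', np.float64(-0.0198))
```

View pics/w11.png

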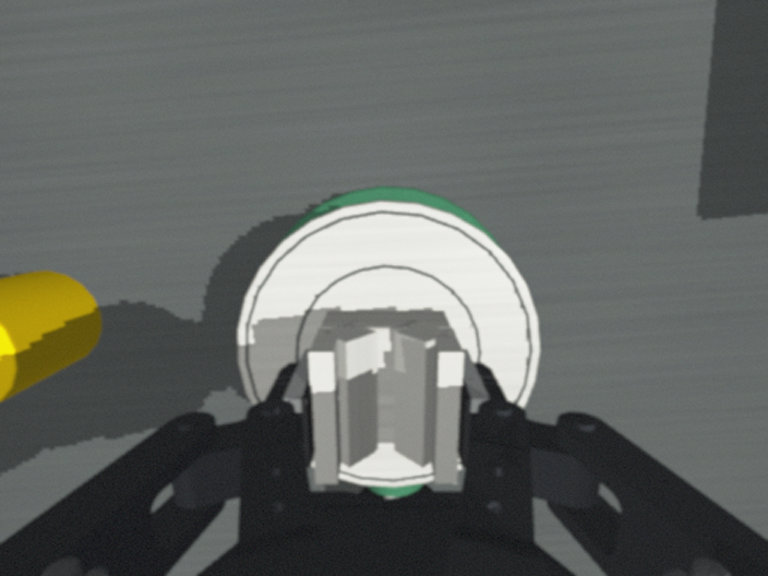

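>>> arm_command(
  series=[
    [[0.001, 0, -0.002], 0],
    [[0.002, 0, 0], 0],
    [[0.002, 0, 0], 0],
    [[0.001, 0, 0], 0],
    [[0.001, 0, 0], 0],
  ],
)

```text
t: 32.38
tool_pos: [0.5028, 0.3276, 0.0689]
tcp_rot: [[-0.053, 0.072, 0.996], [-0.003, 0.997, -0.072], [-0.999, -0.007, -0.052]]
ft_force: [-2.3, -1.2, 1.2]
opening: 0.0432
```

```bash
python3 - <<'E'
from h import *
st(); plan(.5032,.3273,.069,-3)
E
```

```text
32.3833 [26.0701 18.1947  4.6971 79.291   1.1592 30.1793] 
 [0.5028 0.3276 0.0689] 
 [[-0.0526  0.072   0.996 ]
 [-0.0032  0.9974 -0.0722]
 [-0.9986 -0.007  -0.0522]] 
 [-2.3368 -1.247   1.1826] 0.0432225056850738
t 32.38 pos [0.5028 0.3276 0.0689] yaw(tool y)-90 -4.13 axis x [-0.0526 -0.0032 -0.9986]
shift mm [-0.1 -0.2  0.4] ('turn rad', np.float64(-0.0197))
```

>>> arm_command(
  series=[
    [[0.001, 0, 0], 0],
    [[0, 0, 0], 0],
    [[0, 0, 0], 0],
    [[0, 0, 0], 0],
    [[0, 0, 0], 0],
  ],
  grip=0.062,
)

```text
t: 32.8
tool_pos: [0.5053, 0.3291, 0.0703]
tcp_rot: [[-0.046, 0.072, 0.996], [0.001, 0.997, -0.072], [-0.999, -0.003, -0.046]]
ft_force: [0.3, -0.1, -0.0]
opening: 0.0626
```

```bash
python3 - <<'E'
from h import *
st()
f=cam("wrist"); save("w12",f["frame"],1.5)
E
```

```text
32.8 [26.081  18.1113  4.7667 79.0145  1.1864 30.1818] 
 [0.5053 0.3291 0.0703] 
 [[-0.0461  0.0719  0.9963]
 [ 0.0005  0.9974 -0.0719]
 [-0.9989 -0.0028 -0.046 ]] 
 [ 0.3267 -0.1235 -0.0443] 0.06255577124644314
```

View pics/w12.png

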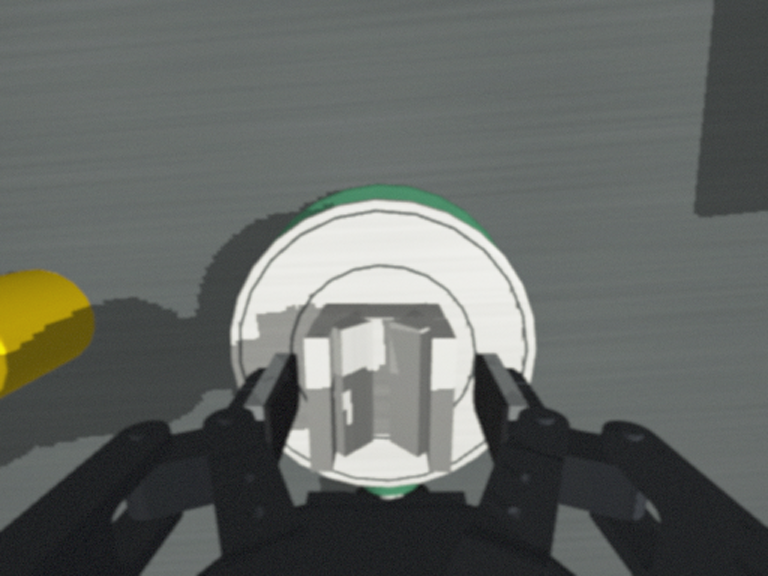

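>>> arm_command(
  series=[
    [[-0.025, 0, 0], 0],
    [[-0.035, 0, 0], 0],
    [[-0.03, -0.01, 0], 0],
    [[0, -0.03, 0], 0],
    [[0, -0.036, 0], 0],
  ],
)

```text
t: 33.27
tool_pos: [0.5026, 0.2563, 0.1606]
tcp_rot: [[-0.051, 0.063, 0.997], [0.0, 0.998, -0.063], [-0.999, -0.003, -0.05]]
ft_force: [1.0, -1.3, -0.6]
opening: 0.062
```

```bash
python3 - <<'E'
from h import *
from scipy import ndimage
st()
for n in ("top","scene"):
    f=cam(n); P=cloud(f); X,Y,Z=P[...,0],P[...,1],P[...,2]
    save(n+"7",f["frame"],1.5)
    roi=(X>.36)&(X<.58)&(Y>-.45)&(Y<-.2)
    for nm,lo,hi in (("neck",.100,.118),("foot",.054,.065)):
        l,k=ndimage.label(roi&(Z>lo)&(Z<hi))
        for i in range(1,k+1):
            m=(l==i)
            if m.sum()<60: continue
            p=np.stack([X[m],Y[m]],1).astype(np.float32)
            c,sz,a=cv2.minAreaRect(p); print(n,nm,m.sum(),"rect",np.round(c,4),np.round(sz,4),round(a,1), "z",round(float(Z[m].mean()),4))
    roi=(X>.46)&(X<.55)&(Y>.27)&(Y<.39)&(Z>.09)&(Z<.11); p=np.stack([X[roi],Y[roi]],1).astype(np.float32); print("vb",cv2.minAreaRect(p),Z[roi].mean())
E
```

```text
33.2667 [19.6524 11.2505  6.8808 88.3542  0.9806 23.2526] 
 [0.5026 0.2563 0.1606] 
 [[-0.0505  0.0631  0.9967]
 [ 0.0001  0.998  -0.0632]
 [-0.9987 -0.0031 -0.0504]] 
 [ 1.0169 -1.2837 -0.6148] 0.06204025336878632
top neck 149 rect [ 0.5145 -0.3547] [0.0262 0.0236] 88.5 z 0.1082
top neck 129 rect [ 0.4994 -0.2607] [0.0237 0.0253] 88.2 z 0.1087
top neck 132 rect [ 0.4294 -0.3274] [0.0242 0.024 ] 47.6 z 0.1084
top foot 319 rect [ 0.5148 -0.3542] [0.0479 0.0503] 0.0 z 0.0593
top foot 270 rect [ 0.4991 -0.2593] [0.0499 0.0519] 27.5 z 0.0592
top foot 263 rect [ 0.4289 -0.3254] [0.0461 0.0489] 88.1 z 0.0592
vb ((0.48624783754348755, 0.32760506868362427), (0.010929472744464874, 0.04500860720872879), 4.023298740386963) 0.09677080194829901
scene neck 119 rect [ 0.4313 -0.3265] [0.0257 0.0237] 1.5 z 0.1078
scene neck 134 rect [ 0.5021 -0.2603] [0.0238 0.0277] 89.4 z 0.1081
scene neck 153 rect [ 0.5168 -0.3534] [0.0245 0.0247] 3.0 z 0.1079
scene foot 238 rect [ 0.4338 -0.326 ] [0.0463 0.0514] 24.9 z 0.059
scene foot 279 rect [ 0.5044 -0.2604] [0.0516 0.0512] 2.9 z 0.0591
scene foot 316 rect [ 0.5168 -0.3532] [0.0507 0.0503] 88.6 z 0.059
vb ((0.5048904418945312, 0.3273265063762665), (0.04635017365217209, 0.044900260865688324), 85.49528503417969) 0.09660571326612273
```

View pics/top7.png

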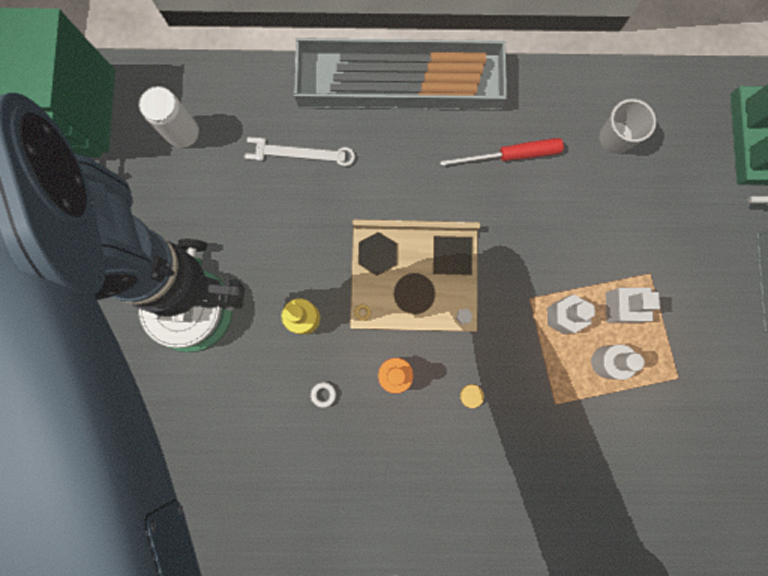

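>>> arm_command(
  series=[
    [[0, -0.04, 0], -0.01],
    [[0, -0.04, 0], -0.01],
    [[0, -0.04, 0], -0.01],
    [[0, -0.04, 0], -0.01],
    [[0, -0.04, 0], -0.01],
  ],
  grip=0.05,
)

```text
t: 33.78
tool_pos: [0.4939, 0.0555, 0.1607]
tcp_rot: [[-0.047, 0.006, 0.999], [0.003, 1.0, -0.006], [-0.999, 0.003, -0.047]]
ft_force: [0.7, -0.7, -0.1]
opening: 0.0499
```

>>> arm_command(
  series=[
    [[0, -0.04, 0.001], 0],
    [[0, -0.04, 0.001], 0],
    [[0, -0.04, 0.001], 0],
    [[0, -0.04, 0.001], 0],
    [[0, -0.04, 0.001], 0],
  ],
)

```text
t: 34.2
tool_pos: [0.4976, -0.1517, 0.1598]
tcp_rot: [[-0.043, 0.003, 0.999], [0.005, 1.0, -0.003], [-0.999, 0.005, -0.043]]
ft_force: [0.6, -0.4, -0.1]
opening: 0.0498
```

```bash
python3 - <<'E'
from h import *
st(); plan(.501,-.2605,.085,.5)
E
```

```text
34.2 [-23.8904   4.4951  -0.6607  87.2373  -0.7512 -23.7174] 
 [ 0.4976 -0.1517  0.1598] 
 [[-0.0435  0.0029  0.9991]
 [ 0.0049  1.     -0.0026]
 [-0.999   0.0048 -0.0435]] 
 [ 0.6069 -0.3509 -0.0725] 0.04980972434772372
t 34.2 pos [ 0.4976 -0.1517  0.1598] yaw(tool y)-90 -0.16 axis x [-0.0435  0.0049 -0.999 ]
shift mm [  74.1 -109.1    7. ] ('turn rad', np.float64(-0.0116))
```

>>> arm_command(
  series=[
    [[0, -0.036, 0.002], 0],
    [[0, -0.03, 0.002], 0],
    [[0, -0.02, 0.002], 0],
    [[0, -0.008, 0.001], 0],
    [[0, 0, 0], 0],
  ],
)

```text
t: 34.62
tool_pos: [0.5042, -0.258, 0.1575]
tcp_rot: [[-0.042, 0.014, 0.999], [0.004, 1.0, -0.014], [-0.999, 0.003, -0.042]]
ft_force: [-0.3, 1.2, -0.2]
opening: 0.0502
```

>>> arm_command(
  series=[
    [[0.006, 0, 0], 0],
    [[0.004, 0, 0], 0],
    [[0.003, 0, 0], 0],
    [[0.003, 0, 0], 0],
    [[0.003, 0, 0], 0],
  ],
)

```text
t: 35.03
tool_pos: [0.5042, -0.2519, 0.1368]
tcp_rot: [[-0.042, 0.008, 0.999], [0.007, 1.0, -0.008], [-0.999, 0.006, -0.042]]
ft_force: [0.3, -0.7, 0.1]
opening: 0.05
```

```bash
python3 - <<'E'
from h import *
st(); plan(.501,-.2605,.085,.5)
E
```

```text
35.0333 [-32.8083  11.0323   3.9333  85.1559  -0.9905 -32.3364] 
 [ 0.5042 -0.2519  0.1368] 
 [[-0.0424  0.008   0.9991]
 [ 0.0068  0.9999 -0.0078]
 [-0.9991  0.0065 -0.0425]] 
 [ 0.2786 -0.689   0.0747] 0.04995852592653402
t 35.03 pos [ 0.5042 -0.2519  0.1368] yaw(tool y)-90 -0.46 axis x [-0.0424  0.0068 -0.9991]
shift mm [51.8 -9.  -0.9] ('turn rad', np.float64(-0.0168))
```

>>> arm_command(
  series=[
    [[0.012, -0.008, 0], -0.015],
    [[0.015, -0.003, 0], 0],
    [[0.01, 0, 0], 0],
    [[0, 0, 0], 0],
    [[0, 0, 0], 0],
  ],
)

```text
t: 35.45
tool_pos: [0.5028, -0.2579, 0.0975]
tcp_rot: [[-0.043, -0.014, 0.999], [0.008, 1.0, 0.014], [-0.999, 0.009, -0.043]]
ft_force: [-0.6, -0.8, -0.1]
opening: 0.0499
```

```bash
python3 - <<'E'
from h import *
st(); plan(.501,-.2605,.072,.5)
f=cam("wrist"); save("w13",f["frame"],1.5)
E
```

```text
35.45 [-33.4116  11.9772   0.5378  80.86    -0.965  -34.2123] 
 [ 0.5028 -0.2579  0.0975] 
 [[-0.0428 -0.0141  0.999 ]
 [ 0.008   0.9999  0.0145]
 [-0.9991  0.0086 -0.0426]] 
 [-0.606  -0.8389 -0.085 ] 0.0499447754708885
t 35.45 pos [ 0.5028 -0.2579  0.0975] yaw(tool y)-90 0.81 axis x [-0.0428  0.008  -0.9991]
shift mm [25.6 -2.8 -0.7] ('turn rad', np.float64(0.0054))
```

View pics/w13.png

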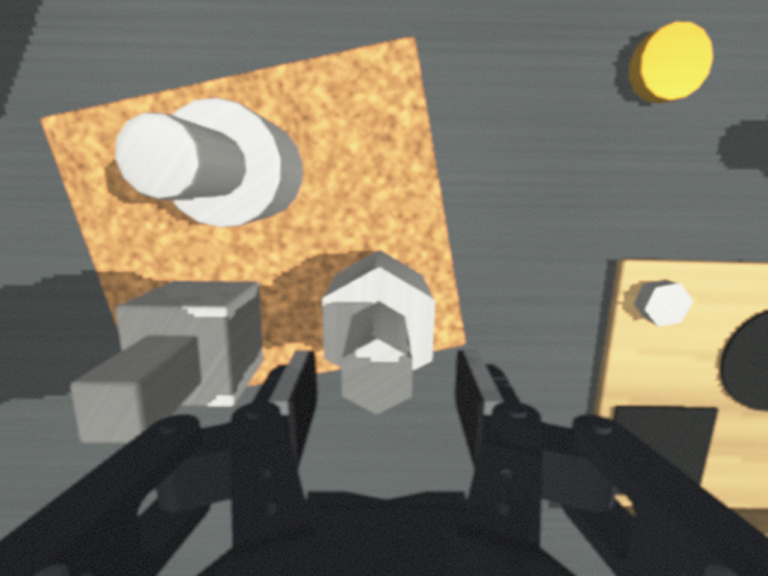

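>>> arm_command(
  series=[
    [[0.008, -0.003, 0], 0],
    [[0.008, -0.001, 0], 0],
    [[0.005, 0, 0], 0],
    [[0, 0, 0], 0],
    [[0, 0, 0], 0],
  ],
)

```text
t: 35.92
tool_pos: [0.5031, -0.2623, 0.0767]
tcp_rot: [[-0.04, -0.015, 0.999], [0.006, 1.0, 0.015], [-0.999, 0.007, -0.04]]
ft_force: [-0.4, 0.4, -0.9]
opening: 0.0505
```

```bash
python3 - <<'E'
from h import *
st(); plan(.501,-.2605,.072,.5)
E
```

```text
35.9167 [-33.7573  12.6331  -1.0992  78.3674  -0.9722 -34.6018] 
 [ 0.5031 -0.2623  0.0767] 
 [[-0.0399 -0.0149  0.9991]
 [ 0.0062  0.9999  0.0152]
 [-0.9992  0.0068 -0.0398]] 
 [-0.366   0.3797 -0.8819] 0.050536896358511295
t 35.92 pos [ 0.5031 -0.2623  0.0767] yaw(tool y)-90 0.85 axis x [-0.0399  0.0062 -0.9992]
shift mm [ 4.8  1.8 -1.9] ('turn rad', np.float64(0.0062))
```

Good enough. Close, record the grasp, lift.

>>> arm_command(
  series=[
    [[0.004, 0.001, -0.002], 0],
    [[0, 0, 0], 0],
    [[0, 0, 0], 0],
    [[0, 0, 0], 0],
    [[0, 0, 0], 0],
  ],
)

```text
t: 36.33
tool_pos: [0.5009, -0.2614, 0.0729]
tcp_rot: [[-0.039, -0.015, 0.999], [0.006, 1.0, 0.015], [-0.999, 0.006, -0.039]]
ft_force: [-1.3, 0.3, -0.3]
opening: 0.0499
```

>>> arm_command(
  series=[
    [[0, 0, 0], 0],
    [[0, 0, 0], 0],
    [[0, 0, 0], 0],
    [[0, 0, 0], 0],
    [[0, 0, 0], 0],
  ],
  grip=0.01,
)

```text
t: 36.75
tool_pos: [0.5013, -0.2616, 0.0736]
tcp_rot: [[-0.038, -0.015, 0.999], [0.005, 1.0, 0.015], [-0.999, 0.006, -0.038]]
ft_force: [0.2, 0.1, 0.1]
opening: 0.0234
```

```bash
cat >> h.py <<'E'
import json
def rec(name,x,y,zb=.004):
    s=r.state(); R=np.array(s["tcp_rot"]); p=np.array(s["tool_pos"])
    # jaws centre the neck along tool y: correct stake xy along tool y to the pinch point
    pin=p+R[:,0]*r.pinch_z; h=R[:2,1]/np.linalg.norm(R[:2,1]); c=np.array([x,y]); e=(pin[:2]-c)@h; c=c+h*e
    print("jaw-direction difference mm",e*1e3,"other",((pin[:2]-c)@np.array([h[1],-h[0]]))*1e3,"opening",s["opening"],"z",p[2])
    json.dump({"b":(R.T@(np.array([*c,zb])-p)).tolist(),"a":(R.T@np.array([0,0,1.])).tolist()},open("/tmp/%s.json"%name,"w"))
def where(name,tx,ty,tz,yaw=-1):
    d=json.load(open("/tmp/%s.json"%name)); s=r.state(); R=np.array(s["tcp_rot"]); p=np.array(s["tool_pos"])
    b=p+R@np.array(d["b"]); a=R@np.array(d["a"]); y=np.degrees(np.arctan2(R[1,1],R[0,1]))-90
    print("t",round(s["t"],2),"TCP",p.round(4),"bottom",b.round(4),"axis",a.round(4),"yaw",round(y,2),"F",np.round(s["ft_force"],1))
    print("shift mm (down,left,fwd)",(1000*R.T@(np.array([tx,ty,tz])-b)).round(1),"turn",round(-np.radians(yaw-y),4))
E
python3 - <<'E'
from h import *
rec("hex",.501,-.2605)
E
```

```text
jaw-direction difference mm -1.2045394665312372 other 1.0472236888096962 opening 0.023435315335799685 z 0.07356004187095981
```

>>> arm_command(
  series=[
    [[-0.02, 0, 0], 0],
    [[-0.03, 0, 0], 0],
    [[-0.03, 0.005, 0], 0],
    [[-0.02, 0.025, 0.008], 0],
    [[-0.003, 0.036, 0.012], 0],
  ],
)

```text
t: 37.17
tool_pos: [0.518, -0.1979, 0.1692]
tcp_rot: [[-0.057, -0.004, 0.998], [0.012, 1.0, 0.005], [-0.998, 0.013, -0.057]]
ft_force: [2.6, 0.2, -3.1]
opening: 0.0228
```

```bash
python3 - <<'E'
from h import *
where("hex",.5976,.0332,.08)
E
```

```text
t 37.17 TCP [ 0.518  -0.1979  0.1692] bottom [ 0.5163 -0.1975  0.0997] axis [ 0.0184 -0.0068  0.9998] yaw 0.24 F [ 2.6  0.2 -3.1]
shift mm (down,left,fwd) [ 17.9 230.1  83.4] turn 0.0216
```

>>> arm_command(
  series=[
    [[-0.003, 0.037, 0.013], 0.004],
    [[-0.003, 0.037, 0.013], 0.004],
    [[-0.003, 0.037, 0.013], 0.004],
    [[-0.003, 0.037, 0.013], 0.004],
    [[-0.003, 0.03, 0.012], 0.004],
  ],
)

```text
t: 37.58
tool_pos: [0.5841, -0.014, 0.1801]
tcp_rot: [[-0.061, 0.023, 0.998], [0.014, 1.0, -0.022], [-0.998, 0.012, -0.061]]
ft_force: [0.5, -0.0, -4.6]
opening: 0.0236
```

>>> arm_command(
  series=[
    [[0, 0.02, 0.009], 0],
    [[0, 0.006, 0.003], 0],
    [[0, 0, 0], 0],
    [[0, 0, 0], 0],
    [[0, 0, 0], 0],
  ],
)

```text
t: 38.0
tool_pos: [0.596, 0.0209, 0.1734]
tcp_rot: [[-0.07, 0.013, 0.997], [0.016, 1.0, -0.012], [-0.997, 0.016, -0.07]]
ft_force: [0.7, -0.4, -3.0]
opening: 0.0235
```

```bash
python3 - <<'E'
from h import *
where("hex",.5976,.0332,.011)
E
```

```text
t 38.0 TCP [0.596  0.0209 0.1734] bottom [0.5935 0.0215 0.1039] axis [ 0.0321 -0.0102  0.9994] yaw -0.73 F [ 0.7 -0.4 -3. ]
shift mm (down,left,fwd) [92.6 10.3 10.5] turn 0.0048
```

>>> arm_command(
  series=[
    [[0.015, 0.007, 0.005], 0],
    [[0.022, 0.004, 0.003], 0],
    [[0.018, 0, 0], 0],
    [[0.006, 0, 0], 0],
    [[0, 0, 0], 0],
  ],
)

```text
t: 38.42
tool_pos: [0.5987, 0.0243, 0.1106]
tcp_rot: [[-0.07, 0.024, 0.997], [0.013, 1.0, -0.023], [-0.997, 0.012, -0.071]]
ft_force: [-0.9, -0.1, -4.2]
opening: 0.0232
```

```bash
python3 - <<'E'
from h import *
where("hex",.5976,.0332,.011)
E
```

```text
t 38.42 TCP [0.5987 0.0243 0.1106] bottom [0.5961 0.0247 0.0411] axis [ 0.0323 -0.0067  0.9995] yaw -1.36 F [-0.9 -0.1 -4.2]
shift mm (down,left,fwd) [30.   8.2  3.5] turn -0.0062
```

>>> arm_command(
  series=[
    [[0.006, 0.009, 0.003], -0.005],
    [[0.007, 0.002, 0.001], 0],
    [[0.005, 0, 0], 0],
    [[0, 0, 0], 0],
    [[0, 0, 0], 0],
  ],
)

```text
t: 38.83
tool_pos: [0.6027, 0.0335, 0.0935]
tcp_rot: [[-0.068, 0.022, 0.997], [0.013, 1.0, -0.022], [-0.998, 0.011, -0.068]]
ft_force: [-0.4, 0.2, -3.8]
opening: 0.0234
```

```bash
python3 - <<'E'
from h import *
where("hex",.5976,.0332,.011)
f=cam("wrist"); g=f["frame"].copy(); 
for x,y in((.5976,.033),): cv2.circle(g,tuple(proj(f,(x,y,.011)).astype(int)),2,(0,0,255),-1)
save("w14",g,1.5)
E
```

```text
t 38.83 TCP [0.6027 0.0335 0.0935] bottom [0.6003 0.0338 0.024 ] axis [ 0.0295 -0.0062  0.9995] yaw -1.28 F [-0.4  0.2 -3.8]
shift mm (down,left,fwd) [13.1 -0.8 -1.9] turn -0.0049
```

View pics/w14.png

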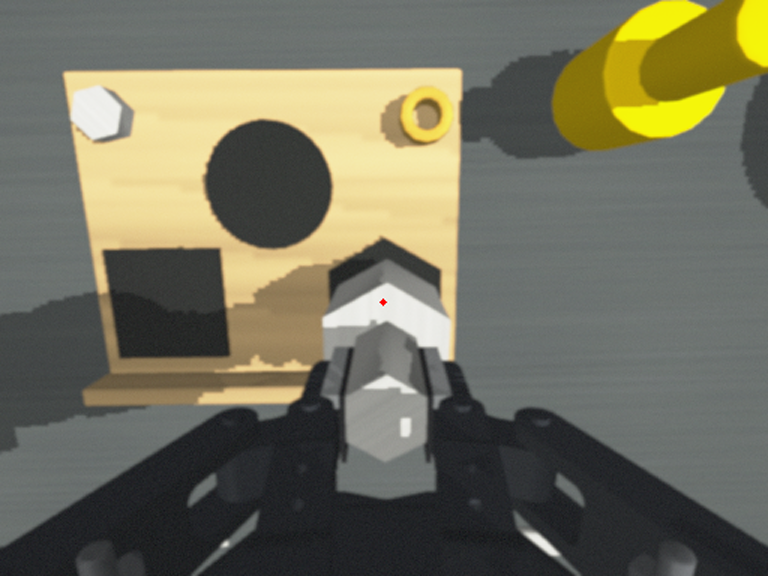

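>>> arm_command(
  series=[
    [[0.005, -0.001, -0.003], 0],
    [[0.004, 0, 0], 0],
    [[0.002, 0, 0], 0],
    [[0, 0, 0], 0],
    [[0, 0, 0], 0],
  ],
)

```text
t: 39.3
tool_pos: [0.5996, 0.0326, 0.0835]
tcp_rot: [[-0.064, 0.022, 0.998], [0.012, 1.0, -0.021], [-0.998, 0.011, -0.065]]
ft_force: [0.8, -0.3, -4.3]
opening: 0.0231
```

```bash
python3 - <<'E'
from h import *
where("hex",.5976,.0332,.011)
E
```

```text
t 39.3 TCP [0.5996 0.0326 0.0835] bottom [0.5974 0.0329 0.014 ] axis [ 0.0264 -0.0058  0.9996] yaw -1.26 F [ 0.8 -0.3 -4.3]
shift mm (down,left,fwd) [3.  0.2 0.4] turn -0.0046
```

>>> arm_command(
  series=[
    [[0.002, 0, 0], 0],
    [[0.002, 0, 0], 0],
    [[0.002, 0, -0.001], 0],
    [[0.001, 0, 0], 0],
    [[0.001, 0, 0], 0],
  ],
)

```text
t: 39.72
tool_pos: [0.5996, 0.0326, 0.081]
tcp_rot: [[-0.058, 0.022, 0.998], [0.012, 1.0, -0.021], [-0.998, 0.011, -0.059]]
ft_force: [-1.9, -0.5, 2.9]
opening: 0.0233
```

```bash
python3 - <<'E'
from h import *
where("hex",.5976,.0332,.011)
E
```

```text
t 39.72 TCP [0.5996 0.0326 0.081 ] bottom [0.5979 0.0329 0.0114] axis [ 0.0204 -0.0053  0.9998] yaw -1.26 F [-1.9 -0.5  2.9]
shift mm (down,left,fwd) [ 0.4  0.3 -0.3] turn -0.0046
```

Touching, centred. Release and rise, then check.

>>> arm_command(
  series=[
    [[0, 0, 0], 0],
    [[0, 0, 0], 0],
    [[0, 0, 0], 0],
    [[0, 0, 0], 0],
    [[0, 0, 0], 0],
  ],
  grip=0.05,
)

```text
t: 40.13
tool_pos: [0.6019, 0.0325, 0.0816]
tcp_rot: [[-0.053, 0.022, 0.998], [0.012, 1.0, -0.021], [-0.999, 0.011, -0.053]]
ft_force: [-0.3, -0.9, -0.6]
opening: 0.0498
```

>>> arm_command(
  series=[
    [[-0.025, 0, 0], 0],
    [[-0.03, 0, 0], 0],
    [[-0.025, -0.01, 0], 0],
    [[0, -0.036, -0.008], 0],
    [[0, -0.038, -0.008], 0],
  ],
)

```text
t: 40.55
tool_pos: [0.588, -0.047, 0.1608]
tcp_rot: [[-0.058, 0.01, 0.998], [0.014, 1.0, -0.01], [-0.998, 0.014, -0.059]]
ft_force: [0.4, 0.7, -0.8]
opening: 0.0501
```

```bash
python3 - <<'E'
from h import *
st(); plan(.516,-.354,.13,-.3)
f=cam("wrist"); save("w15",f["frame"],1.5)
E
```

```text
40.55 [-11.1706  16.0615  12.5581  89.9404   0.1586 -10.6045] 
 [ 0.588  -0.047   0.1608] 
 [[-0.0584  0.0104  0.9982]
 [ 0.0144  0.9999 -0.0095]
 [-0.9982  0.0138 -0.0585]] 
 [ 0.3505  0.6639 -0.7522] 0.050060338527028854
t 40.55 pos [ 0.588  -0.047   0.1608] yaw(tool y)-90 -0.59 axis x [-0.0584  0.0144 -0.9982]
shift mm [  30.5 -308.1  -67.1] ('turn rad', np.float64(-0.0051))
```

View pics/w15.png

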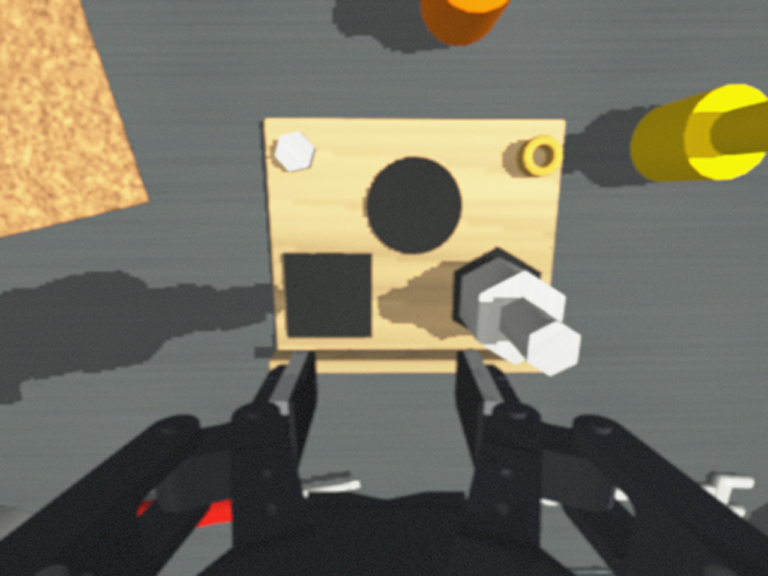

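>>> arm_command(
  series=[
    [[0, -0.04, -0.009], 0],
    [[0, -0.04, -0.009], 0],
    [[0, -0.04, -0.009], 0],
    [[0, -0.04, -0.009], 0],
    [[0, -0.04, -0.008], 0],
  ],
)

```text
t: 41.02
tool_pos: [0.5425, -0.2491, 0.1635]
tcp_rot: [[-0.052, 0.009, 0.999], [0.009, 1.0, -0.009], [-0.999, 0.009, -0.052]]
ft_force: [1.2, -0.3, -0.4]
opening: 0.05
```

>>> arm_command(
  series=[
    [[0, -0.036, -0.006], 0],
    [[0, -0.028, -0.005], 0],
    [[0, -0.012, 0], 0],
    [[0, 0, 0], 0],
    [[0, 0, 0], 0],
  ],
)

```text
t: 41.43
tool_pos: [0.5268, -0.3373, 0.162]
tcp_rot: [[-0.052, 0.022, 0.998], [0.008, 1.0, -0.022], [-0.999, 0.007, -0.052]]
ft_force: [-0.6, 0.7, -0.3]
opening: 0.0499
```

```bash
python3 - <<'E'
from h import *
plan(.5155,-.354,.072,-.3)
E
```

```text
t 41.43 pos [ 0.5268 -0.3373  0.162 ] yaw(tool y)-90 -1.28 axis x [-0.0518  0.0077 -0.9986]
shift mm [ 90.3 -17.6  -6.2] ('turn rad', np.float64(-0.0171))
```

>>> arm_command(
  series=[
    [[0, -0.014, -0.004], -0.015],
    [[0.012, -0.006, -0.002], 0],
    [[0.025, 0, 0], 0],
    [[0.02, 0, 0], 0],
    [[0, 0, 0], 0],
  ],
)

```text
t: 41.85
tool_pos: [0.5215, -0.3496, 0.1035]
tcp_rot: [[-0.048, -0.001, 0.999], [0.009, 1.0, 0.001], [-0.999, 0.01, -0.048]]
ft_force: [-0.7, 1.7, -1.3]
opening: 0.0501
```

```bash
python3 - <<'E'
from h import *
plan(.5155,-.354,.072,-.3)
E
```

```text
t 41.85 pos [ 0.5215 -0.3496  0.1035] yaw(tool y)-90 0.04 axis x [-0.0479  0.0095 -0.9988]
shift mm [31.7 -4.7 -4.5] ('turn rad', np.float64(0.006))
```

>>> arm_command(
  series=[
    [[0.008, -0.004, -0.004], 0.005],
    [[0.01, -0.001, -0.001], 0],
    [[0.008, 0, 0], 0],
    [[0, 0, 0], 0],
    [[0, 0, 0], 0],
  ],
)

```text
t: 42.27
tool_pos: [0.5167, -0.3468, 0.0749]
tcp_rot: [[-0.05, -0.003, 0.999], [0.014, 1.0, 0.003], [-0.999, 0.014, -0.05]]
ft_force: [-0.0, 0.6, 1.2]
opening: 0.0498
```

```bash
python3 - <<'E'
from h import *
plan(.5155,-.354,.072,-.3)
f=cam("wrist"); save("w16",f["frame"],1.5)
E
```

```text
t 42.27 pos [ 0.5167 -0.3468  0.0749] yaw(tool y)-90 0.16 axis x [-0.0497  0.0141 -0.9987]
shift mm [ 2.9 -7.3 -1.1] ('turn rad', np.float64(0.008))
```

View pics/w16.png

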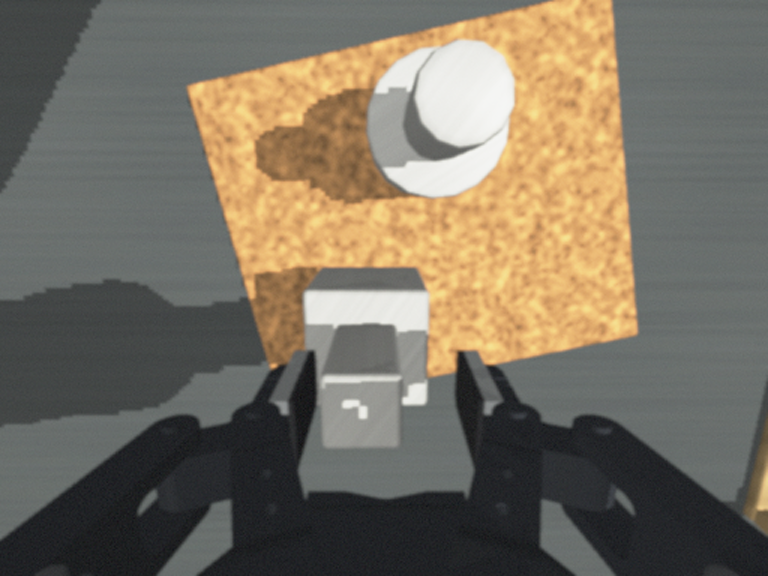

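>>> arm_command(
  series=[
    [[0.001, -0.008, -0.001], 0],
    [[0, 0, 0], 0],
    [[0, 0, 0], 0],
    [[0, 0, 0], 0],
    [[0, 0, 0], 0],
  ],
)

```text
t: 42.73
tool_pos: [0.5175, -0.357, 0.077]
tcp_rot: [[-0.045, -0.003, 0.999], [0.011, 1.0, 0.003], [-0.999, 0.011, -0.045]]
ft_force: [-0.4, -0.1, 0.3]
opening: 0.0498
```

>>> arm_command(
  series=[
    [[0, 0, 0], 0],
    [[0, 0, 0], 0],
    [[0, 0, 0], 0],
    [[0, 0, 0], 0],
    [[0, 0, 0], 0],
  ],
  grip=0.01,
)

```text
t: 43.15
tool_pos: [0.5179, -0.3571, 0.0777]
tcp_rot: [[-0.044, -0.003, 0.999], [0.011, 1.0, 0.003], [-0.999, 0.011, -0.044]]
ft_force: [0.0, 1.0, -0.4]
opening: 0.0231
```

```bash
python3 - <<'E'
from h import *
st(); rec("sq",.516,-.354)
E
```

```text
43.15 [-40.1008  21.9674  10.5134  80.8754  -1.1722 -40.246 ] 
 [ 0.5179 -0.3571  0.0777] 
 [[-0.0443 -0.0027  0.999 ]
 [ 0.0105  0.9999  0.0032]
 [-0.999   0.0107 -0.0442]] 
 [ 0.0127  1.0229 -0.4302] 0.023137909074671347
jaw-direction difference mm -3.2894876225247756 other 2.7057136190455284 opening 0.023137909074671347 z 0.07771411836499692
```

>>> arm_command(
  series=[
    [[-0.02, 0, 0], 0],
    [[-0.03, 0, 0], 0],
    [[-0.03, 0.005, 0], 0],
    [[-0.02, 0.025, 0.006], 0],
    [[-0.003, 0.036, 0.009], 0],
  ],
)

```text
t: 43.57
tool_pos: [0.5303, -0.2941, 0.1706]
tcp_rot: [[-0.065, 0.008, 0.998], [0.021, 1.0, -0.006], [-0.998, 0.021, -0.065]]
ft_force: [1.7, -0.2, -4.0]
opening: 0.0232
```

```bash
python3 - <<'E'
from h import *
where("sq",.596,-.086,.08)
E
```

```text
t 43.57 TCP [ 0.5303 -0.2941  0.1706] bottom [ 0.5269 -0.2935  0.097 ] axis [ 0.0205 -0.0102  0.9997] yaw -0.44 F [ 1.7 -0.2 -4. ]
shift mm (down,left,fwd) [ 16.9 207.7  68.8] turn 0.0097
```

>>> arm_command(
  series=[
    [[-0.003, 0.036, 0.013], 0.002],
    [[-0.003, 0.036, 0.013], 0.002],
    [[-0.003, 0.036, 0.013], 0.002],
    [[-0.003, 0.036, 0.012], 0],
    [[-0.002, 0.022, 0.009], 0],
  ],
)

```text
t: 43.98
tool_pos: [0.5923, -0.1213, 0.1791]
tcp_rot: [[-0.073, 0.019, 0.997], [0.026, 1.0, -0.017], [-0.997, 0.025, -0.073]]
ft_force: [0.2, -0.5, -4.7]
opening: 0.023
```

>>> arm_command(
  series=[
    [[0, 0.014, 0.006], 0],
    [[0, 0.004, 0.002], 0],
    [[0, 0, 0], 0],
    [[0, 0, 0], 0],
    [[0, 0, 0], 0],
  ],
)

```text
t: 44.4
tool_pos: [0.5994, -0.0954, 0.1714]
tcp_rot: [[-0.084, 0.01, 0.996], [0.03, 1.0, -0.007], [-0.996, 0.029, -0.085]]
ft_force: [-0.2, -0.0, -5.7]
opening: 0.0229
```

```bash
python3 - <<'E'
from h import *
where("sq",.596,-.0863,.011)
E
```

```text
t 44.4 TCP [ 0.5994 -0.0954  0.1714] bottom [ 0.5945 -0.0942  0.0978] axis [ 0.0404 -0.0191  0.999 ] yaw -0.57 F [-0.2 -0.  -5.7]
shift mm (down,left,fwd) [86.6  5.3  8.8] turn 0.0075
```

>>> arm_command(
  series=[
    [[0.015, 0.005, 0.005], 0.004],
    [[0.02, 0.003, 0.002], 0],
    [[0.015, 0, 0], 0],
    [[0.004, 0, 0], 0],
    [[0, 0, 0], 0],
  ],
)

```text
t: 44.82
tool_pos: [0.6001, -0.0939, 0.115]
tcp_rot: [[-0.085, 0.025, 0.996], [0.027, 0.999, -0.022], [-0.996, 0.025, -0.086]]
ft_force: [0.2, -1.2, -4.7]
opening: 0.0234
```

```bash
python3 - <<'E'
from h import *
where("sq",.596,-.0863,.011)
E
```

```text
t 44.82 TCP [ 0.6001 -0.0939  0.115 ] bottom [ 0.5952 -0.0929  0.0414] axis [ 0.0412 -0.0157  0.999 ] yaw -1.41 F [ 0.2 -1.2 -4.7]
shift mm (down,left,fwd) [30.4  5.8  3.2] turn -0.0072
```

>>> arm_command(
  series=[
    [[0.006, 0.006, 0.002], -0.005],
    [[0.007, 0.002, 0.001], 0],
    [[0.005, 0, 0], 0],
    [[0, 0, 0], 0],
    [[0, 0, 0], 0],
  ],
)

```text
t: 45.23
tool_pos: [0.6025, -0.0877, 0.0977]
tcp_rot: [[-0.082, 0.023, 0.996], [0.026, 0.999, -0.021], [-0.996, 0.024, -0.083]]
ft_force: [-0.4, -0.1, -4.8]
opening: 0.0234
```

```bash
python3 - <<'E'
from h import *
where("sq",.596,-.0863,.011)
f=cam("wrist"); g=f["frame"].copy(); 
for x,y in((.596,-.0863),): cv2.circle(g,tuple(proj(f,(x,y,.011)).astype(int)),2,(0,0,255),-1)
save("w17",g,1.5)
E
```

```text
t 45.23 TCP [ 0.6025 -0.0877  0.0977] bottom [ 0.5978 -0.0868  0.0241] axis [ 0.0385 -0.0146  0.9992] yaw -1.32 F [-0.4 -0.1 -4.8]
shift mm (down,left,fwd) [13.2  0.1 -0.7] turn -0.0055
```

View pics/w17.png

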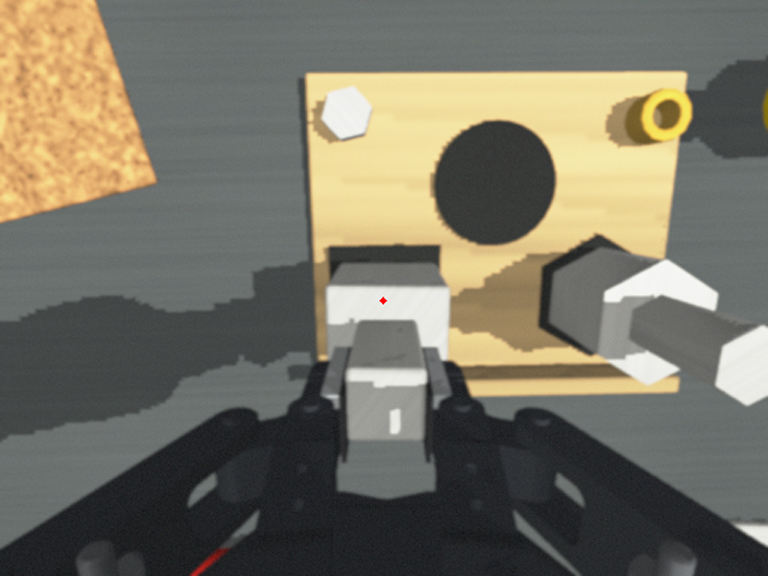

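>>> arm_command(
  series=[
    [[0.005, 0, -0.002], -0.003],
    [[0.004, 0, 0], 0],
    [[0.002, 0, 0], 0],
    [[0, 0, 0], 0],
    [[0, 0, 0], 0],
  ],
)

```text
t: 45.7
tool_pos: [0.6002, -0.0874, 0.0875]
tcp_rot: [[-0.08, 0.019, 0.997], [0.025, 1.0, -0.017], [-0.996, 0.024, -0.08]]
ft_force: [-0.1, -0.0, -3.5]
opening: 0.0226
```

```bash
python3 - <<'E'
from h import *
where("sq",.596,-.0863,.011)
E
```

```text
t 45.7 TCP [ 0.6002 -0.0874  0.0875] bottom [ 0.5957 -0.0866  0.0139] axis [ 0.0357 -0.0139  0.9993] yaw -1.1 F [-0.1 -0.  -3.5]
shift mm (down,left,fwd) [2.9 0.2 0.5] turn -0.0018
```

>>> arm_command(
  series=[
    [[0.002, 0, 0], 0],
    [[0.002, 0, 0], 0],
    [[0.002, 0, 0], 0],
    [[0.001, 0, 0], 0],
    [[0.001, 0, 0], 0],
  ],
)

```text
t: 46.12
tool_pos: [0.6003, -0.0873, 0.0854]
tcp_rot: [[-0.075, 0.019, 0.997], [0.024, 1.0, -0.017], [-0.997, 0.023, -0.076]]
ft_force: [-3.0, 1.6, 2.2]
opening: 0.0232
```

>>> arm_command(
  series=[
    [[0.002, 0, 0], 0],
    [[0.002, 0, 0], 0],
    [[0.002, 0, 0], 0],
    [[0.001, 0, 0], 0],
    [[0.001, 0, 0], 0],
  ],
)

```text
t: 46.53
tool_pos: [0.6, -0.0871, 0.0853]
tcp_rot: [[-0.071, 0.019, 0.997], [0.022, 1.0, -0.018], [-0.997, 0.021, -0.071]]
ft_force: [-3.3, 1.7, 5.7]
opening: 0.0229
```

```bash
python3 - <<'E'
from h import *
where("sq",.596,-.0863,.011)
E
```

```text
t 46.53 TCP [ 0.6    -0.0871  0.0853] bottom [ 0.5962 -0.0865  0.0116] axis [ 0.0271 -0.0106  0.9996] yaw -1.09 F [-3.3  1.7  5.7]
shift mm (down,left,fwd) [ 0.6  0.2 -0.1] turn -0.0016
```

Contact, centred. Release, rise, go to the round stake on the mat.

>>> arm_command(
  series=[
    [[0, 0, 0], 0],
    [[0, 0, 0], 0],
    [[0, 0, 0], 0],
    [[0, 0, 0], 0],
    [[0, 0, 0], 0],
  ],
  grip=0.05,
)

```text
t: 46.95
tool_pos: [0.6034, -0.0879, 0.0842]
tcp_rot: [[-0.064, 0.019, 0.998], [0.021, 1.0, -0.017], [-0.998, 0.02, -0.065]]
ft_force: [-0.4, -0.4, -0.3]
opening: 0.05
```

>>> arm_command(
  series=[
    [[-0.025, 0, 0], 0],
    [[-0.03, 0, 0], 0],
    [[-0.025, -0.01, -0.005], 0],
    [[0, -0.032, -0.02], 0],
    [[0, -0.034, -0.022], 0],
  ],
)

```text
t: 47.37
tool_pos: [0.5618, -0.1605, 0.1637]
tcp_rot: [[-0.068, 0.008, 0.998], [0.024, 1.0, -0.006], [-0.997, 0.024, -0.068]]
ft_force: [0.5, -1.1, -0.8]
opening: 0.05
```

```bash
python3 - <<'E'
from h import *
st(); plan(.431,-.327,.13,-1)
f=cam("wrist"); save("w18",f["frame"],1.5)
E
```

```text
47.3667 [-22.405   16.0309  12.8073  90.9219  -0.2187 -22.0054] 
 [ 0.5618 -0.1605  0.1637] 
 [[-0.0683  0.0076  0.9976]
 [ 0.024   0.9997 -0.006 ]
 [-0.9974  0.0236 -0.0684]] 
 [ 0.4814 -1.144  -0.7817] 0.05002952935105524
t 47.37 pos [ 0.5618 -0.1605  0.1637] yaw(tool y)-90 -0.44 axis x [-0.0683  0.024  -0.9974]
shift mm [  38.5 -168.2 -127.2] ('turn rad', np.float64(0.0098))
```

View pics/w18.png

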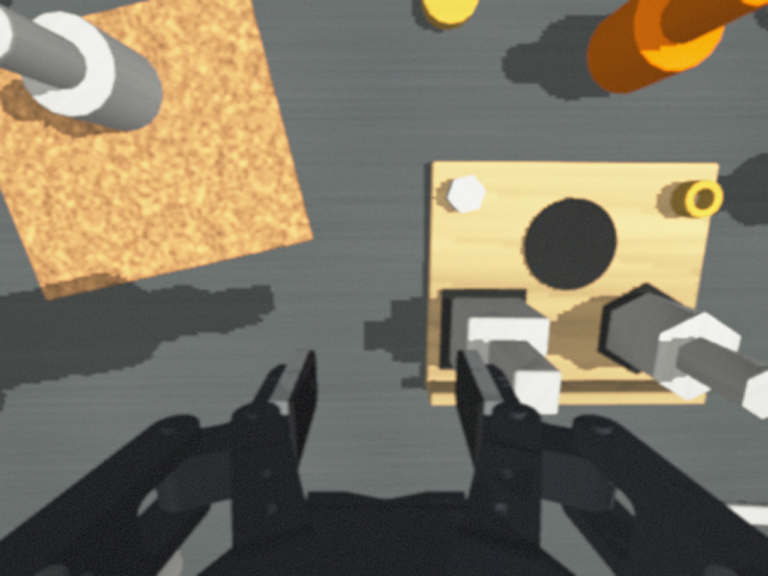

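>>> arm_command(
  series=[
    [[0, -0.032, -0.025], 0],
    [[0, -0.032, -0.025], 0],
    [[0, -0.032, -0.025], 0],
    [[0, -0.028, -0.022], 0],
    [[0, -0.016, -0.012], 0],
  ],
)

```text
t: 47.83
tool_pos: [0.4495, -0.3061, 0.1698]
tcp_rot: [[-0.065, 0.012, 0.998], [0.016, 1.0, -0.011], [-0.998, 0.015, -0.065]]
ft_force: [0.2, -0.1, 0.1]
opening: 0.05
```

>>> arm_command(
  series=[
    [[0, -0.006, -0.004], 0],
    [[0, 0, 0], 0],
    [[0, 0, 0], 0],
    [[0, 0, 0], 0],
    [[0, 0, 0], 0],
  ],
)

```text
t: 48.25
tool_pos: [0.4446, -0.3142, 0.1695]
tcp_rot: [[-0.064, 0.018, 0.998], [0.017, 1.0, -0.017], [-0.998, 0.016, -0.064]]
ft_force: [-0.0, -0.1, -0.1]
opening: 0.0501
```

```bash
python3 - <<'E'
from h import *
plan(.431,-.327,.074,-1)
E
```

```text
t 48.25 pos [ 0.4446 -0.3142  0.1695] yaw(tool y)-90 -1.02 axis x [-0.0636  0.0166 -0.9978]
shift mm [ 95.9 -14.6  -7.3] ('turn rad', np.float64(-0.0004))
```

>>> arm_command(
  series=[
    [[0, -0.012, -0.006], 0],
    [[0.012, -0.004, -0.001], 0],
    [[0.025, 0, 0], 0],
    [[0.022, 0, 0], 0],
    [[0, 0, 0], 0],
  ],
)

```text
t: 48.67
tool_pos: [0.4371, -0.3289, 0.1085]
tcp_rot: [[-0.06, 0.01, 0.998], [0.013, 1.0, -0.009], [-0.998, 0.013, -0.06]]
ft_force: [-0.9, -0.3, -0.4]
opening: 0.05
```

```bash
python3 - <<'E'
from h import *
plan(.431,-.327,.074,-1)
E
```

```text
t 48.67 pos [ 0.4371 -0.3289  0.1085] yaw(tool y)-90 -0.57 axis x [-0.0599  0.0134 -0.9981]
shift mm [34.9  1.4 -4. ] ('turn rad', np.float64(0.0075))
```

>>> arm_command(
  series=[
    [[0.008, 0.001, -0.004], 0],
    [[0.012, 0, -0.001], 0],
    [[0.009, 0, 0], 0],
    [[0, 0, 0], 0],
    [[0, 0, 0], 0],
  ],
)

```text
t: 49.08
tool_pos: [0.4299, -0.3265, 0.0764]
tcp_rot: [[-0.062, 0.009, 0.998], [0.016, 1.0, -0.008], [-0.998, 0.015, -0.062]]
ft_force: [0.1, -0.2, 0.5]
opening: 0.0498
```

```bash
python3 - <<'E'
from h import *
plan(.431,-.327,.074,-1)
f=cam("wrist"); save("w19",f["frame"],1.5)
E
```

```text
t 49.08 pos [ 0.4299 -0.3265  0.0764] yaw(tool y)-90 -0.49 axis x [-0.0617  0.0156 -0.998 ]
shift mm [ 2.3 -0.5  1.3] ('turn rad', np.float64(0.0089))
```

View pics/w19.png

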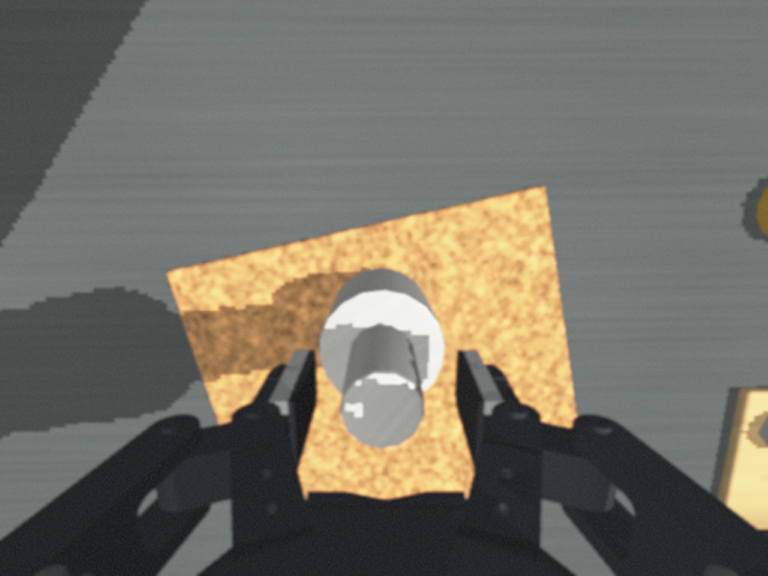

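>>> arm_command(
  series=[
    [[0.002, -0.001, 0], 0],
    [[0, 0, 0], 0],
    [[0, 0, 0], 0],
    [[0, 0, 0], 0],
    [[0, 0, 0], 0],
  ],
)

```text
t: 49.55
tool_pos: [0.4317, -0.3292, 0.0773]
tcp_rot: [[-0.058, 0.008, 0.998], [0.012, 1.0, -0.008], [-0.998, 0.011, -0.058]]
ft_force: [0.8, 0.3, 1.0]
opening: 0.0497
```

>>> arm_command(
  series=[
    [[0, 0, 0], 0],
    [[0, 0, 0], 0],
    [[0, 0, 0], 0],
    [[0, 0, 0], 0],
    [[0, 0, 0], 0],
  ],
  grip=0.01,
)

```text
t: 49.97
tool_pos: [0.4322, -0.3293, 0.0782]
tcp_rot: [[-0.057, 0.008, 0.998], [0.011, 1.0, -0.007], [-0.998, 0.011, -0.057]]
ft_force: [-0.0, 0.2, 0.3]
opening: 0.0241
```

```bash
python3 - <<'E'
from h import *
st(); rec("rd",.431,-.327)
E
```

```text
49.9667 [-43.3511   9.9289  -4.0794  78.7973  -1.7561 -42.8651] 
 [ 0.4322 -0.3293  0.0782] 
 [[-0.0566  0.008   0.9984]
 [ 0.0113  0.9999 -0.0074]
 [-0.9983  0.0109 -0.0567]] 
 [-0.0028  0.2491  0.3001] 0.024059164297233704
jaw-direction difference mm -2.482933186078637 other 2.2680224338761885 opening 0.024059164297233704 z 0.07820033453756337
```

>>> arm_command(
  series=[
    [[-0.02, 0, 0], 0],
    [[-0.03, 0, 0], 0],
    [[-0.03, 0.005, 0], 0],
    [[-0.02, 0.025, 0.008], 0],
    [[-0.003, 0.036, 0.012], 0],
  ],
)

```text
t: 50.38
tool_pos: [0.4529, -0.2658, 0.174]
tcp_rot: [[-0.072, 0.018, 0.997], [0.021, 1.0, -0.017], [-0.997, 0.019, -0.073]]
ft_force: [1.1, -0.0, -2.6]
opening: 0.0243
```

```bash
python3 - <<'E'
from h import *
where("rd",.5337,-.0258,.08)
E
```

```text
t 50.38 TCP [ 0.4529 -0.2658  0.174 ] bottom [ 0.4505 -0.2653  0.0998] axis [ 0.0158 -0.0089  0.9998] yaw -1.05 F [ 1.1 -0.  -2.6]
shift mm (down,left,fwd) [ 18.7 240.5  80.4] turn -0.0009
```

>>> arm_command(
  series=[
    [[-0.003, 0.038, 0.013], 0],
    [[-0.003, 0.038, 0.013], 0],
    [[-0.003, 0.038, 0.013], 0],
    [[-0.003, 0.038, 0.013], 0],
    [[-0.003, 0.033, 0.011], 0],
  ],
)

```text
t: 50.8
tool_pos: [0.5212, -0.0763, 0.185]
tcp_rot: [[-0.075, 0.026, 0.997], [0.022, 0.999, -0.024], [-0.997, 0.02, -0.076]]
ft_force: [0.9, -0.7, -3.9]
opening: 0.0242
```

>>> arm_command(
  series=[
    [[0, 0.02, 0.008], 0],
    [[0, 0.006, 0.003], 0],
    [[0, 0, 0], 0],
    [[0, 0, 0], 0],
    [[0, 0, 0], 0],
  ],
)

```text
t: 51.22
tool_pos: [0.5324, -0.0416, 0.1794]
tcp_rot: [[-0.084, 0.015, 0.996], [0.025, 1.0, -0.013], [-0.996, 0.024, -0.084]]
ft_force: [-1.0, -0.2, -4.5]
opening: 0.0245
```

```bash
python3 - <<'E'
from h import *
where("rd",.5337,-.0258,.011)
E
```

```text
t 51.22 TCP [ 0.5324 -0.0416  0.1794] bottom [ 0.5292 -0.0408  0.1053] axis [ 0.0271 -0.0137  0.9995] yaw -0.86 F [-1.  -0.2 -4.5]
shift mm (down,left,fwd) [93.9 12.8 12.2] turn 0.0024
```

>>> arm_command(
  series=[
    [[0.015, 0.01, 0.006], 0],
    [[0.022, 0.005, 0.003], 0],
    [[0.018, 0, 0], 0],
    [[0.006, 0, 0], 0],
    [[0, 0, 0], 0],
  ],
)

```text
t: 51.63
tool_pos: [0.5355, -0.0333, 0.1162]
tcp_rot: [[-0.083, 0.027, 0.996], [0.022, 0.999, -0.025], [-0.996, 0.02, -0.084]]
ft_force: [-0.2, -0.1, -4.0]
opening: 0.024
```

```bash
python3 - <<'E'
from h import *
where("rd",.5337,-.0258,.011)
E
```

```text
t 51.63 TCP [ 0.5355 -0.0333  0.1162] bottom [ 0.5323 -0.0327  0.0421] axis [ 0.027  -0.0097  0.9996] yaw -1.53 F [-0.2 -0.1 -4. ]
shift mm (down,left,fwd) [31.   6.3  3.8] turn -0.0092
```

>>> arm_command(
  series=[
    [[0.006, 0.007, 0.002], 0],
    [[0.007, 0.002, 0.001], 0],
    [[0.005, 0, 0], 0],
    [[0, 0, 0], 0],
    [[0, 0, 0], 0],
  ],
)

```text
t: 52.05
tool_pos: [0.5381, -0.0263, 0.0989]
tcp_rot: [[-0.081, 0.031, 0.996], [0.021, 0.999, -0.03], [-0.997, 0.019, -0.081]]
ft_force: [0.7, 1.3, -3.4]
opening: 0.0246
```

```bash
python3 - <<'E'
from h import *
where("rd",.5337,-.0258,.011)
f=cam("wrist"); g=f["frame"].copy(); cv2.circle(g,tuple(proj(f,(.5337,-.0258,.011)).astype(int)),2,(0,0,255),-1)
save("w20",g,1.5)
E
```

```text
t 52.05 TCP [ 0.5381 -0.0263  0.0989] bottom [ 0.5351 -0.0258  0.0248] axis [ 0.0244 -0.0086  0.9997] yaw -1.8 F [ 0.7  1.3 -3.4]
shift mm (down,left,fwd) [13.8 -0.3 -0.3] turn -0.0139
```

View pics/w20.png

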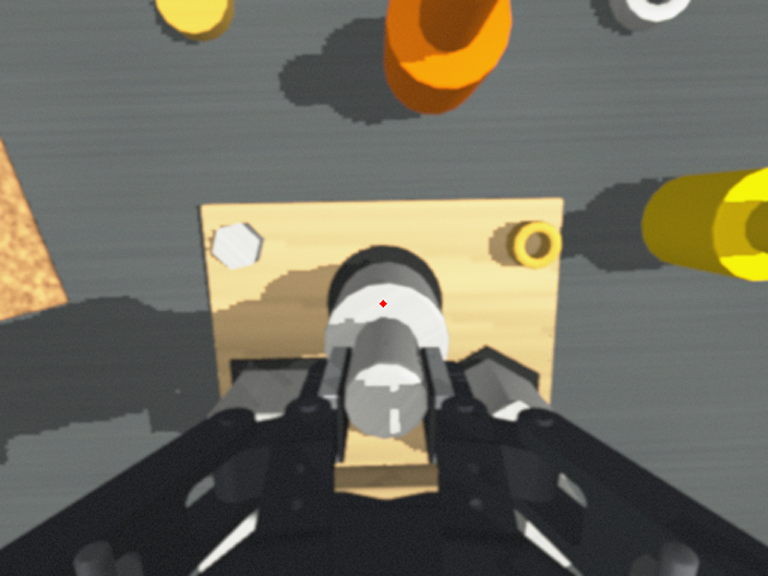

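>>> arm_command(
  series=[
    [[0.005, 0, -0.001], 0],
    [[0.004, 0, 0], 0],
    [[0.002, 0, 0], 0],
    [[0, 0, 0], 0],
    [[0, 0, 0], 0],
  ],
)

```text
t: 52.52
tool_pos: [0.5372, -0.0261, 0.0887]
tcp_rot: [[-0.078, 0.031, 0.997], [0.02, 0.999, -0.029], [-0.997, 0.018, -0.078]]
ft_force: [-0.3, -1.0, -4.3]
opening: 0.0246
```

```bash
python3 - <<'E'
from h import *
where("rd",.5337,-.0258,.011)
E
```

```text
t 52.52 TCP [ 0.5372 -0.0261  0.0887] bottom [ 0.5344 -0.0257  0.0145] axis [ 0.0213 -0.0078  0.9997] yaw -1.77 F [-0.3 -1.  -4.3]
shift mm (down,left,fwd) [ 3.6 -0.2 -0.5] turn -0.0135
```

>>> arm_command(
  series=[
    [[0.002, 0, 0], 0],
    [[0.002, 0, -0.001], 0],
    [[0.002, 0, 0], 0],
    [[0.002, 0, 0], 0],
    [[0.001, 0, 0], 0],
  ],
)

```text
t: 52.93
tool_pos: [0.537, -0.026, 0.0855]
tcp_rot: [[-0.072, 0.031, 0.997], [0.019, 0.999, -0.029], [-0.997, 0.017, -0.072]]
ft_force: [0.3, -0.1, -1.7]
opening: 0.0245
```

>>> arm_command(
  series=[
    [[0.002, 0, 0], 0],
    [[0.002, 0, 0], 0],
    [[0.002, 0, 0], 0],
    [[0.001, 0, 0], 0],
    [[0.001, 0, 0], 0],
  ],
)

```text
t: 53.35
tool_pos: [0.5369, -0.0259, 0.0854]
tcp_rot: [[-0.067, 0.031, 0.997], [0.018, 0.999, -0.03], [-0.998, 0.016, -0.068]]
ft_force: [-3.1, 1.0, 5.2]
opening: 0.0247
```

```bash
python3 - <<'E'
from h import *
where("rd",.5337,-.0258,.011)
E
```

```text
t 53.35 TCP [ 0.5369 -0.0259  0.0854] bottom [ 0.5349 -0.0256  0.0112] axis [ 0.011  -0.0054  0.9999] yaw -1.76 F [-3.1  1.   5.2]
shift mm (down,left,fwd) [ 0.3 -0.2 -1.2] turn -0.0133
```

>>> arm_command(
  series=[
    [[0, 0, 0], 0],
    [[0, 0, 0], 0],
    [[0, 0, 0], 0],
    [[0, 0, 0], 0],
    [[0, 0, 0], 0],
  ],
  grip=0.05,
)

```text
t: 53.77
tool_pos: [0.5394, -0.0263, 0.0849]
tcp_rot: [[-0.062, 0.031, 0.998], [0.017, 0.999, -0.03], [-0.998, 0.016, -0.063]]
ft_force: [0.5, -0.9, 0.4]
opening: 0.0498
```

>>> arm_command(
  series=[
    [[-0.025, 0, 0], 0],
    [[-0.03, 0, -0.002], 0],
    [[-0.03, 0, -0.002], 0],
    [[-0.02, -0.03, -0.01], 0],
    [[0, -0.038, -0.015], 0],
  ],
)

```text
t: 54.18
tool_pos: [0.5142, -0.0909, 0.1891]
tcp_rot: [[-0.07, 0.02, 0.997], [0.021, 1.0, -0.019], [-0.997, 0.019, -0.07]]
ft_force: [2.0, 0.0, -0.2]
opening: 0.0494
```

>>> arm_command(
  series=[
    [[0, -0.038, -0.015], 0],
    [[0, -0.038, -0.015], 0],
    [[0, -0.038, -0.015], 0],
    [[0, -0.03, -0.01], 0],
    [[0, 0, 0], 0],
  ],
)

```text
t: 54.6
tool_pos: [0.4552, -0.2451, 0.1941]
tcp_rot: [[-0.062, 0.021, 0.998], [0.013, 1.0, -0.02], [-0.998, 0.011, -0.062]]
ft_force: [-0.1, 0.7, 0.2]
opening: 0.0498
```

>>> arm_command(
  series=[
    [[0, -0.03, -0.01], 0],
    [[0, -0.038, -0.01], 0],
    [[0, -0.038, -0.01], 0],
    [[0, -0.02, 0], 0],
    [[0, 0, 0], 0],
  ],
)

```text
t: 55.02
tool_pos: [0.4217, -0.3756, 0.1937]
tcp_rot: [[-0.059, 0.022, 0.998], [0.013, 1.0, -0.021], [-0.998, 0.012, -0.059]]
ft_force: [-0.1, 1.0, 0.1]
opening: 0.0502
```

```bash
python3 - <<'E'
from h import *
from scipy import ndimage
st()
for n in ("top","scene"):
    f=cam(n); P=cloud(f); X,Y,Z=P[...,0],P[...,1],P[...,2]; save(n+"9",f["frame"],1.5)
    roi=(X>.45)&(X<.68)&(Y>-.15)&(Y<.1)
    for nm,lo,hi in (("neck",.106,.125),("foot",.06,.072)):
        l,k=ndimage.label(roi&(Z>lo)&(Z<hi))
        for i in range(1,k+1):
            m=(l==i)
            if m.sum()<60: continue
            p=np.stack([X[m],Y[m]],1).astype(np.float32)
            c,sz,a=cv2.minAreaRect(p); print(n,nm,m.sum(),np.round(c,4),np.round(sz,4),round(a,1),"z",round(float(Z[m].mean()),4))
    roi=(X>.46)&(X<.55)&(Y>.27)&(Y<.39)&(Z>.09)&(Z<.11); p=np.stack([X[roi],Y[roi]],1).astype(np.float32); print("vb",cv2.minAreaRect(p),Z[roi].mean())
E
```

```text
55.0167 [-47.3974  11.7394  11.181   92.2736  -1.9585 -46.1247] 
 [ 0.4217 -0.3756  0.1937] 
 [[-0.0586  0.0217  0.998 ]
 [ 0.0132  0.9997 -0.021 ]
 [-0.9982  0.012  -0.0588]] 
 [-0.144   1.0474  0.1086] 0.05021741906855148
top neck 117 [0.5966 0.0328] [0.026  0.0213] 0.6 z 0.1156
top neck 138 [ 0.5949 -0.0852] [0.0239 0.0232] 88.4 z 0.1156
top neck 118 [ 0.5326 -0.0248] [0.024  0.0238] 45.7 z 0.1156
top foot 281 [0.5976 0.0333] [0.0555 0.0495] 0.3 z 0.0661
top foot 294 [ 0.595  -0.0851] [0.0481 0.05  ] 89.7 z 0.0662
top foot 269 [ 0.5325 -0.0254] [0.0493 0.0498] 89.7 z 0.0662
vb ((0.5044683814048767, 0.32647910714149475), (0.04491719603538513, 0.044042035937309265), 85.63584899902344) 0.09679358960504357
scene neck 122 [ 0.535  -0.0235] [0.023 0.026] 80.1 z 0.1152
scene neck 140 [0.599  0.0335] [0.026  0.0248] 13.2 z 0.1153
scene neck 152 [ 0.5967 -0.0841] [0.0236 0.024 ] 89.0 z 0.1154
scene foot 247 [ 0.5383 -0.0242] [0.0509 0.0445] 78.3 z 0.066
scene foot 292 [0.6029 0.0334] [0.0533 0.0465] 77.4 z 0.0662
scene foot 363 [ 0.5969 -0.084 ] [0.0497 0.0499] 89.0 z 0.0662
vb ((0.5044370293617249, 0.3280313014984131), (0.04554985091090202, 0.045644715428352356), 85.95341491699219) 0.09670389657092321
```

View pics/top9.png

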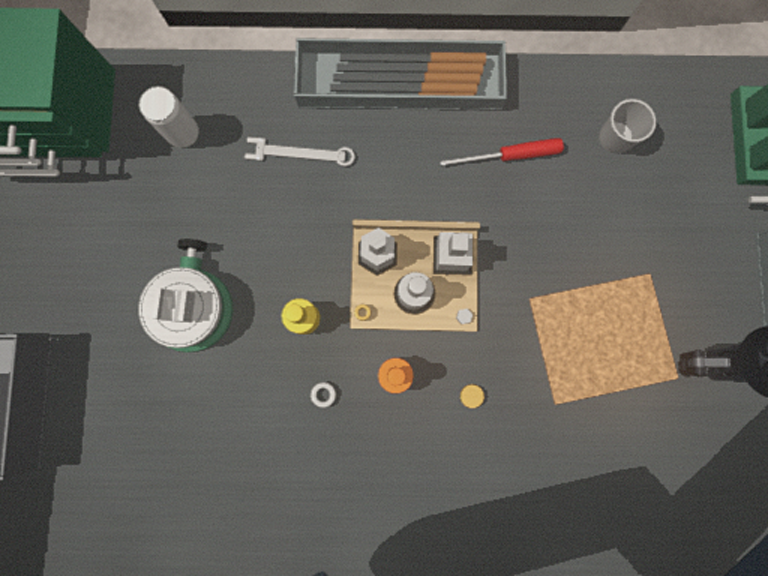

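View pics/scene9.png

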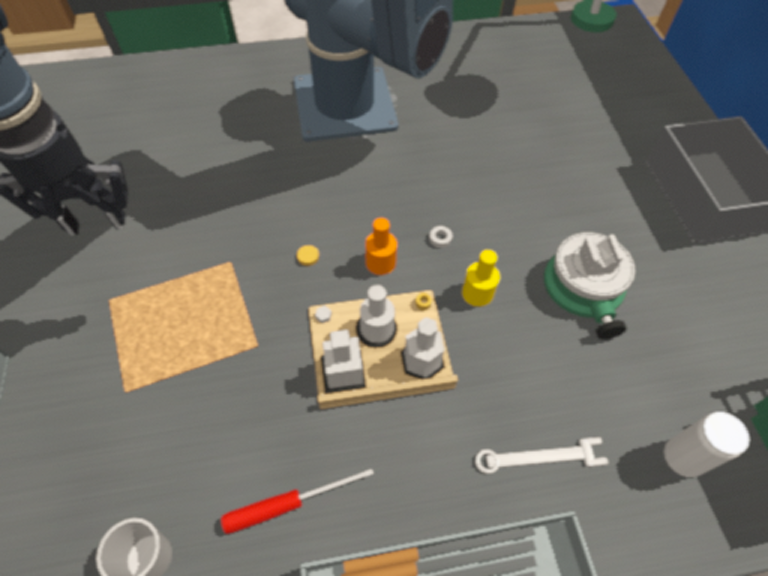

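The stakes measure within about 1 mm of where they started, and the V-block is on the table's centre. Handing in.

```bash
python3 - <<'E'
from h import *
print(r.hand_in(), r.state()["t"])
E
```

```text
the job is handed in; nothing more can be done
the job is handed in; nothing more can be done
```

The job is done and handed in at about 55 s. I moved the square, round and six-sided stakes to the cork mat, set the V-block on the rotary table, then put the six-sided, square and round stakes back on their own pads. The orange and yellow look-alikes were not touched.

**Last checks (top and scene cameras, gripper open and clear of everything):**
- **Stakes:** all three stand upright with their tops at about 0.1155 m. Comparing the same view before and after, neck centres moved by under 1 mm in most cases. The round stake's moved 1.5 mm in y in the scene view.
- **V-block:** it sits flat with its centre at (0.504, 0.327). That is within about 1 mm of the fitted centre of the table top.

**What did not go to plan:**
- **Tool tilt:** the tool slowly tilted by up to about 5° during the carries, so the parts touched down slightly tilted (about 1–3°) and settled flat on release.
- **Hard touchdown:** setting the square stake on the mat gave one contact peak of about 56 N at the wrist, under the 120 N limit. That stake bounced lightly a few times while I was still unsure whether it was touching. Later touchdowns read below about 12 N.
- **Camera disagreement:** the two views differ by up to 2–6 mm in absolute position, mostly on the partly hidden feet, so I relied on comparing each view with itself.

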